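# Preset the batch counter with its thumbwheel

### The job

The bench counter has two knurled thumbwheels under its canopy, each with a window showing one to six dots. Roll the left-hand wheel by its edge until four dots stand centred in its window, then press the set key fully down and let it come back up. Leave the right-hand wheel as it is, and do not push the tin or the big stopper beside it aside.

Things in the scene. Friction and masses are not known exactly. Their poses are not given: they have to be found in the camera images.
- counter: Grey sheet-metal counter fixed on a dark base plate 200 x 300 x 8 mm. Origin on the bench top under the wheel axles; x points out of its back (away from the robot), y to its left as seen from the robot, z up. Its grey case spans x -75 to 81 mm, y -80 to 80 mm, 155 mm high, with a front fascia sloping at 45 degrees.
- canopy_front (a point): Middle of the front edge of the flat canopy over the wheels (x -60 to 85 mm, y -85 to 85 mm in the counter's frame, underside 290 mm above the bench, posts at the back). A vertical gripper cannot come to the wheels under it; one leaning 30 to 50 degrees, coming down from the robot's side square to the fascia, can.
- left_wheel (a joint): Left thumbwheel: hinge angle in rad, 0 with one dot centred in its window; each further dot adds 1.047 (two dots 1.047, three 2.094, four 3.142, five 4.189, six 5.236). Grows when the exposed edge is rolled up the slope, away from the robot. Stops at -0.5 and 5.75. Stays where it is left, drag about 2 N at its edge; starts between 0 and 1.8.
- right_wheel (a joint): Right thumbwheel, just the same as the left one, 72 mm to its right; starts anywhere between 0.5 and 4.5; to be left alone.
- left_axle (a point): Centre of the left wheel, fixed to the counter, 80 mm above the bench, 55 mm left of the counter's middle. The wheel is black, radius 60 mm, rim 24 mm wide, knurled with 30 ribs 1.5 mm proud. A shut fingertip pressed on the rim (5 to 10 N) turns it by friction; several strokes are needed.
- left_rim_mid (a point): Middle of the exposed edge of the left wheel: 60 mm from the axle along the fascia's outward normal, (-0.707, 0, 0.707) in the counter's frame; fixed to the counter. The fascia's face is 46 mm from the axle, so the edge stands 14 mm out here; it is exposed 38 mm up and down the slope, in a slot 30 mm wide.
- left_window (a point): Centre of the left wheel's window (26 x 34 mm, just to the right of its rim) in the fascia. Behind it the white drum (radius 40 mm) turns with the wheel; its black dots (8 mm across) are laid out as on dice.
- right_wheel_rim (a point): A point on the right wheel's rim, 60 mm from its axle, turning with the wheel.
- set_key (a joint): Grey set key, a plate 44 x 66 mm, 14 mm thick, on a pedestal at the right of the case, clear of the canopy. Press travel in m: 0 up, 0.008 fully down. The spring takes about 2.4 N at the top and 5.6 N fully down; it comes back up by itself.
- set_key_top (a point): Centre of the key's top face, 73 mm above the bench when up; it moves with the key.
- tin_mid (a point): Centre of a plain tin, 64 mm across and 84 mm tall, standing on the bench left of the counter, level with the wheels; bystander.
- big_stopper_mid (a point): Centre of a large black tapered rubber stopper, 76 mm across and 49 mm tall, standing on the counter's base plate behind the set key; bystander.

How it is judged:
By the outcome, as a careful person would: the job done as asked, in the order asked, and still so for the second after the job is handed in, with the robot touching nothing.
It also fails if it takes over 72 s, if anything falls off the work surface, if the arm or the gripper's body presses on something with over 40 N, if the wrist force passes 120 N, or if a joint passes its speed limit or range.

### The arm

A 6-joint arm with a two-finger parallel gripper is mounted at the origin on a cart in front of the work surface, level with it; the furniture and walls round the work are solid. World frame = base frame: x ahead of the robot, y to its left, z up, the work surface at z = 0. Lengths are in m, angles in rad, forces in N, time in s.
With the tool pointing down it reaches from about 0.375 to 0.9 m from the base axis. Payload 3.1 kg.
Tool frame: the origin (TCP) lies on the mounting face of the last link; the fingertips stand 182 mm ahead of it and the grasp point (between the pads) lies 164 mm ahead of it; z points along the fingers, y is the direction in which the jaws open and shut (so a half turn about z gives the same grasp; the last joint's range is limited). The gripper opens to 87 mm and grips with 3 to 60 N. Pads are 19 mm wide; open, the fingers measure 117 mm over their backs; the gripper's body (75 mm by 190 mm) begins 51 mm behind the grasp point.
Start: joints at [-1.355, 0.527, 1.433, -0, 1.181, -0.178], TCP at [0.24, -0.577, 0.405] pointing down, gripper open.
Joint ranges: [-3.08, 3.08], [-0.75, 2.2], [0.22, 2.44], [-1.43, 4.57], [0, 2.65], [-2.85, 2.85]. Speed limits (rad/s): [2.79, 2.79, 3.14, 3.14, 3.14, 3.14].

### API

Orientations are given as a unit quaternion [x, y, z, w].
In Python, from rig import robot, camera, camera_model gives the robot as it stands.
- The arm moves only by the tool drive_tool, never from a script. Its argument "plan" is a list that holds one entry, the list of rows, each a list of 6 numbers: the shift along the world's x, y, z in units of 2.5 cm (1.0 is 2.5 cm), then the turn, a rotation vector about the world's x, y, z in units of 6 degrees (1.0 is 6 degrees). A call has 1 to 8 rows; each row shifts and turns the commanded pose from where the row before left it; what a row does not reach is not made up. A row lasts 1/8 s, in which the tool goes at most 62.5 mm and 10.7 degrees, less where a joint would pass 70% of its speed; a pose out of reach is approached as far as the arm can. A call with a number of a shift or a turn outside -1 to 1 is refused whole. A call with a gripper value outside its range is refused whole. "grip" is the closure, from 0 (fully open) to 1 (shut), set as the call begins (left out, the last holds). The fingers move at their own pace and stop on an object; "force" is the grip in N (left out, the last holds). Time passes only in rows, so rows that do not move let the fingers close. It gives the time, the measured TCP pose, the force and the opening at its end, in the units of the state.
- robot.get_obs(): the state, without advancing time (a new reading comes with each control period).
- camera(name): name is "scene" or "side" or "wrist"; returns the picture (400x640x3 uint8, red, green, blue); there is no depth.
- camera_model(name): a dict with "K" (3x3 intrinsics, pixels), "world_to_cam" (4x4, takes a point from world to camera coordinates); the wrist camera has in their place "tool_from_camera" (4x4, takes a point from camera to tool coordinates, whose origin is the TCP and whose axes are the flange's). Camera axes: x right, y up, looking along -z (the intrinsics and any distortion apply to the point x, -y, -z); pixel columns grow to the right and rows downward; lengths in m; the calibration is good to about 2 mm. A picture is of the moment at which its call begins: read the wrist's pose just before it. camera_model takes no time and is no camera call.
- robot.hand_in(): hands the job in, once; it reports no verdict.
The state is a dict: "time": time; "q": joint angles; "joint_velocities": joint speeds; "joint_torque": joint torques, N m; "position": TCP position; "tool_rot": TCP orientation; "ft_force": force on the tool from outside, world axes, zero at the start; "moment": the same for the moment, N m; "grip_width": finger opening in m.
Only numpy, scipy, OpenCV 4.12 (cv2) and the standard library are available. Lean on these libraries where they do the work, as an engineer would, in place of code of your own. Each camera call takes 0.05 s, during which the arm holds its last target.

## Working session

There is one attempt and no reset: what is moved stays moved. The work goes in short steps, Python scripts to look and compute and a tool call to move; the robot and the scene stay as the last step left them, time stands still between calls to the robot, and variables do not carry over. Pictures are saved under pics/ and viewed, and the job is handed in when it is done.

Besides the shell and the picture viewer there is one more tool, called after "Emit:" as a command line: name --argument value ..., lists and objects as JSON in quotes. drive_tool: Moves the arm, as the interface text tells. Shifts and turns lie within -1 to 1; 1 stands for 2.5 cm of shift or 6 degrees of turn. Its arguments: {"type":"object","properties":{"plan":{"type":"array","items":{"type":"array","items":{"type":"array","items":{"type":"number","minimum":-1,"maximum":1}}}},"grip":{"type":"number"},"force":{"type":"number"}},"required":["plan"]}

```bash
ls; mkdir -p pics; python3 - <<'E'
from rig import robot,camera,camera_model
import cv2,numpy as np
o=robot.get_obs();print({k:np.round(v,3).tolist() for k,v in o.items()})
for n in("scene","side","wrist"):
    cv2.imwrite(f"pics/{n}0.png",camera(n)[:,:,::-1])
    m=camera_model(n);print(n,{k:np.round(v,4).tolist() if not isinstance(v,str) else v for k,v in m.items()})
E
```

```text
pics
{'time': 0.0, 'q': [-1.354, 0.529, 1.434, -0.0, 1.181, -0.179], 'joint_velocities': [0.0, -0.001, 0.0, -0.0, 0.001, 0.001], 'joint_torque': [0.0, -44.004, -17.659, 0.063, 0.058, -0.0], 'position': [0.24, -0.577, 0.404], 'tool_rot': [0.981, 0.196, -0.0, -0.001], 'ft_force': [0.058, 0.397, 0.771], 'moment': [-0.006, -0.039, 0.003], 'grip_width': 0.087}
scene {'K': [[370.5989, 0.0, 318.4521], [0.0, 370.5989, 200.666], [0.0, 0.0, 1.0]], 'world_to_cam': [[-0.7025, -0.7117, 0.0026, 0.4837], [0.2782, -0.2712, 0.9214, -0.3587], [-0.6551, 0.648, 0.3885, -0.5149], [0.0, 0.0, 0.0, 1.0]]}
side {'K': [[508.8502, 0.0, 323.2941], [0.0, 508.8502, 194.1721], [0.0, 0.0, 1.0]], 'world_to_cam': [[0.5117, 0.8591, -0.0126, -0.3585], [-0.4788, 0.2972, 0.8261, 0.1577], [0.7134, -0.4167, 0.5634, -1.553], [0.0, 0.0, 0.0, 1.0]]}
wrist {'K': [[297.9602, 0.0, 318.103], [0.0, 297.9602, 195.9753], [0.0, 0.0, 1.0]], 'tool_from_camera': [[0.0007, 0.9699, 0.2437, 0.067], [1.0, -0.0006, -0.0007, 0.0002], [-0.0005, 0.2437, -0.9699, 0.02], [0.0, 0.0, 0.0, 1.0]]}
```

View pics/scene0.png

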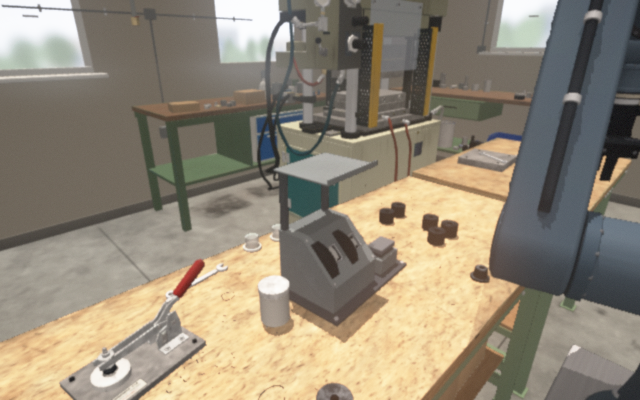

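View pics/side0.png

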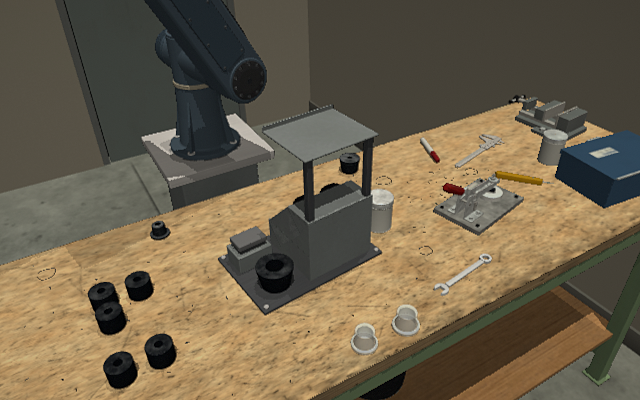

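View pics/wrist0.png

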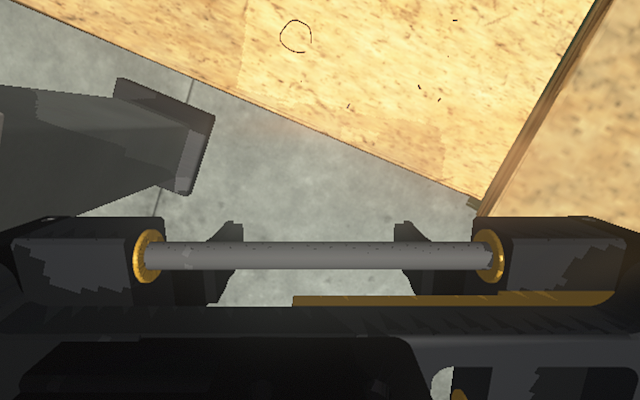

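The scene view shows the counter around (330,260), the tin at (273,302), the key at (382,255), and the big stopper behind the key (side view 275,270). I'll enlarge both views to get feature points for a pose fit.

```bash
python3 - <<'E'
import cv2
a=cv2.imread("pics/scene0.png")[145:335,245:420]; cv2.imwrite("pics/sc.png",cv2.resize(a,None,fx=3.1,fy=3.1,interpolation=cv2.INTER_CUBIC))
a=cv2.imread("pics/side0.png")[95:315,205:405]; cv2.imwrite("pics/sd.png",cv2.resize(a,None,fx=2.7,fy=2.7,interpolation=cv2.INTER_CUBIC))
E
```

```text
(no output)
```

View pics/sc.png

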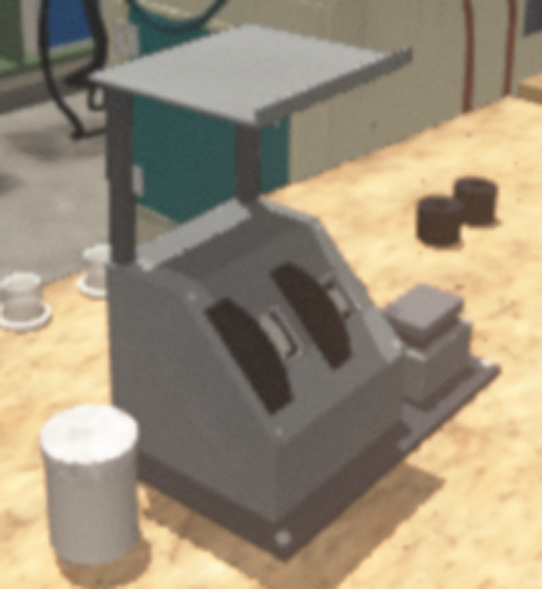

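View pics/sd.png

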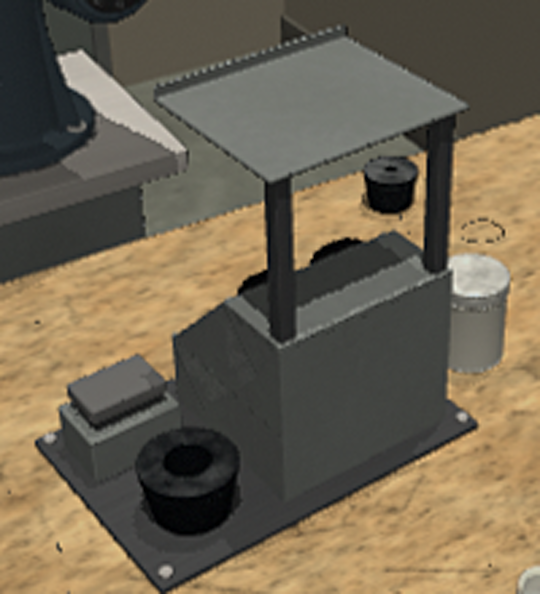

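```bash
cat > h.py <<'E'
import numpy as np
from rig import camera_model
def proj(n,P):
    m=camera_model(n);T=np.array(m["world_to_cam"]);K=np.array(m["K"])
    c=np.atleast_2d(P)@T[:3,:3].T+T[:3,3]
    return np.c_[K[0,2]+K[0,0]*c[:,0]/-c[:,2],K[1,2]-K[1,1]*c[:,1]/-c[:,2]]
def c2w(p,s):
    p=np.atleast_2d(p);c,sn=np.cos(s[2]),np.sin(s[2])
    return np.c_[s[0]+c*p[:,0]-sn*p[:,1],s[1]+sn*p[:,0]+c*p[:,1],p[:,2]]
E
cat > fit.py <<'E'
from h import *
from scipy.optimize import least_squares
sc=[((81,80,155),(110,268)),((10,80,155),(195,295)),((-75,80,70),(278,432)),((10,-80,155),(318,218)),((-75,-80,70),(400,345)),((-75,80,8),(277,520))]
sd=[((81,-80,155),(283,345)),((81,80,155),(450,272)),((81,-80,8),(287,500)),((85,-85,290),(272,182)),((85,85,290),(467,107)),((10,-80,155),(232,298)),((-75,-80,70),(175,340))]
def res(s,f=0):
    r=[]
    for n,L,k,o in(("scene",sc,3.1,(245,145)),("side",sd,2.7,(205,95))):
        P=c2w(np.array([a for a,b in L])/1000.,s)
        r.append(proj(n,P)-(np.array([b for a,b in L])/k+o))
    return np.vstack(r) if f else np.vstack(r).ravel()
b=min((least_squares(res,[.65,y0,a],loss='soft_l1') for a in(-.6,-.2,0,.3,.6) for y0 in (-.2,.2)),key=lambda q:q.cost)
print(b.x,b.cost);print(res(b.x,1).round(1))
E
python3 fit.py
```

```text
[0.60606759 0.04462034 0.11529594] 18.39857671738189
[[-1.6 -1.7]
 [-4.5 -0.5]
 [ 0.8  4.8]
 [-0.3 -0.9]
 [ 1.9  0.6]
 [ 0.5  0.8]
 [-0.5  0.6]
 [ 1.  -2.1]
 [ 0.   0.2]
 [ 0.4  1. ]
 [ 1.1 -0. ]
 [-2.8  0.8]
 [-1.6 -0.9]]
```

```bash
cat > ov.py <<'E'
from h import *
import cv2,sys
s=[float(v) for v in sys.argv[1:4]]
def lines():
    L=[]
    for y in(-80,80):
        p=[(-75,y,8),(-75,y,70),(10,y,155),(81,y,155),(81,y,8)]
        L+= [np.array(p)]
    for x,z in((-75,8),(-75,70),(10,155),(81,155)): L.append(np.array([(x,-80,z),(x,80,z)]))
    L.append(np.array([(-60,-85,290),(85,-85,290),(85,85,290),(-60,85,290),(-60,-85,290)]))
    for y in(43,67,-29,-5):
        t=np.radians(np.arange(100,170,5)); L.append(np.c_[60*np.cos(t),0*t+y,80+60*np.sin(t)])
    return L
for n,k,(x0,y0,x1,y1) in(("scene",3.1,(245,145,420,335)),("side",2.7,(205,95,405,315))):
    a=cv2.imread(f"pics/{n}0.png")[y0:y1,x0:x1];a=cv2.resize(a,None,fx=k,fy=k,interpolation=cv2.INTER_CUBIC)
    for l in lines():
        q=(proj(n,c2w(l/1000.,s))-(x0,y0))*k
        cv2.polylines(a,[q.round().astype(np.int32)],False,(0,255,0),1)
    cv2.imwrite(f"pics/ov_{n}{sys.argv[4]}.png",a)
E
python3 ov.py 0.606 0.0446 0.1153 a
```

```text
(no output)
```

View pics/ov_scenea.png

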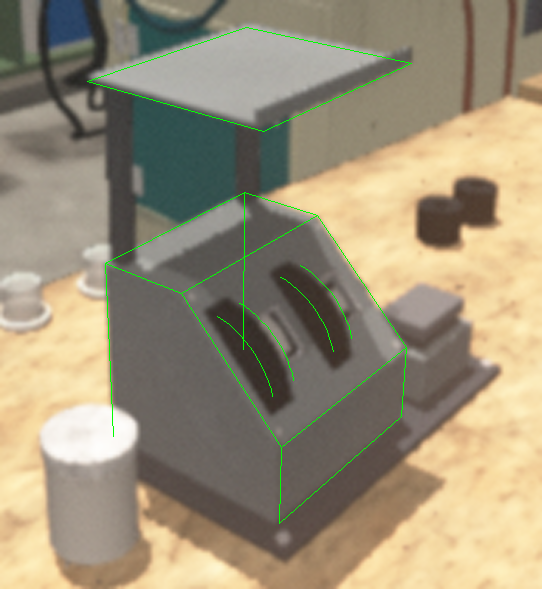

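View pics/ov_sidea.png

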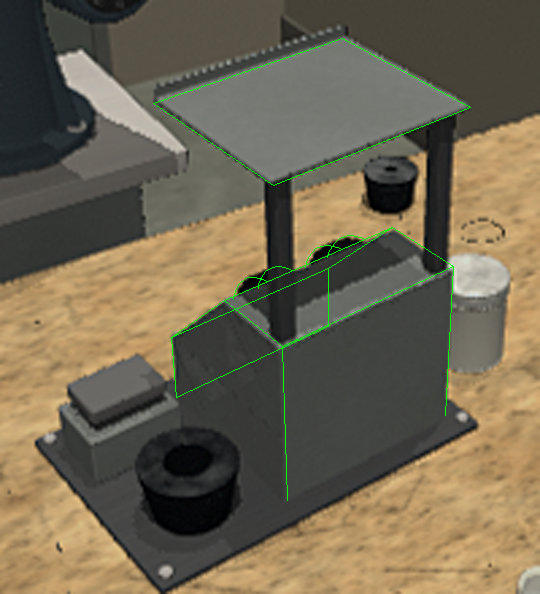

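Fit is consistent in both views (edges within ~2 px): counter at x≈0.606, y≈0.045, yaw≈0.115. I'll close the fingers and travel to a position in front of the left wheel, turning the tool so the wrist camera ends up on the lower side.

Emit:
drive_tool --plan '[[[0.2,0.96,-0.1,0,0,1],[0.2,0.96,-0.1,0,0,1],[0.2,0.96,-0.1,0,0,1],[0.2,0.96,-0.1,0,0,1],[0.2,0.96,-0.1,0,0,1],[0.2,0.96,-0.1,0,0,1],[0.2,0.96,-0.1,0,0,1],[0.2,0.96,-0.1,0,0,1]]]' --grip 1 --force 20

```text
time: 1.15
position: [0.2805, -0.384, 0.3845]
tool_rot: [0.815, 0.579, 0.0, -0.0]
ft_force: [-0.5, 0.6, 0.6]
grip_width: 0.0147
```

Emit:
drive_tool --plan '[[[0.2,0.96,-0.1,0,0,1],[0.2,0.96,-0.1,0,0,1],[0.2,0.96,-0.1,0,0,1],[0.2,0.96,-0.1,0,0,1],[0.2,0.96,-0.1,0,0,1],[0.2,0.96,-0.1,0,0,1],[0.2,0.96,-0.1,0,0,1],[0.2,0.96,-0.1,0,0,1]]]'

```text
time: 2.15
position: [0.3205, -0.1921, 0.3647]
tool_rot: [0.509, 0.861, 0.0, 0.0]
ft_force: [-0.4, 1.0, 0.6]
grip_width: 0.0007
```

Emit:
drive_tool --plan '[[[0.2,0.96,-0.1,0,0,1],[0.2,0.96,-0.1,0,0,1],[0.2,0.96,-0.1,0,0,1],[0.2,0.96,-0.1,0,0,1],[0.2,0.96,-0.1,0,0,1],[0.2,0.96,-0.1,0,0,1],[0.2,0.96,-0.1,0,0,1],[0.2,0.96,-0.1,0,0,1]]]'

```text
time: 3.15
position: [0.3606, -0.0001, 0.3447]
tool_rot: [0.115, 0.993, -0.0, 0.0]
ft_force: [0.1, -0.4, -0.8]
grip_width: 0.0006
```

Emit:
drive_tool --plan '[[[0.0,0.96,-0.1,0,0,1],[0.0,0.96,-0.1,0,0,1],[0.0,0.96,-0.1,0,0,1],[0,0,-0.2,0,0,0.35],[0,0,-0.2,0.115,-0.99,0],[0,0,-0.2,0.115,-0.99,0],[0,0,-0.2,0.115,-0.99,0],[0,0,-0.2,0.115,-0.99,0]]]'

```text
time: 4.15
position: [0.3608, 0.0724, 0.3144]
tool_rot: [-0.059, 0.981, 0.018, 0.185]
ft_force: [0.2, 0.8, -0.5]
grip_width: 0.0003
```

Emit:
drive_tool --plan '[[[0,0,0,0.115,-0.99,0],[0,0,0,0.115,-0.99,0],[0,0,0,0.115,-0.99,0],[0,0,0,0.06,-0.5,0],[0,0,0,0,0,0]]]'

```text
time: 4.78
position: [0.3855, 0.0932, 0.3677]
tool_rot: [-0.055, 0.949, 0.019, 0.31]
ft_force: [-0.9, -0.3, -1.0]
grip_width: 0.0006
```

```bash
cat > wr.py <<'E'
from rig import robot,camera,camera_model
import cv2,sys,numpy as np,json
o=robot.get_obs()
im=camera("wrist")
json.dump({"p":list(map(float,o["position"])),"r":list(map(float,o["tool_rot"]))},open(f"pics/{sys.argv[1]}.json","w"))
cv2.imwrite(f"pics/{sys.argv[1]}.png",im[:,:,::-1])
print(np.round(o["position"],4),np.round(o["tool_rot"],4),np.round(o["ft_force"],2),np.round(o["q"],2))
E
python3 wr.py w1
```

```text
[0.3855 0.0932 0.3677] [-0.0553  0.9489  0.0193  0.3101] [-0.89 -0.27 -0.95] [-0.09  0.25  2.21  1.12  0.13 -2.85]
```

View pics/w1.png

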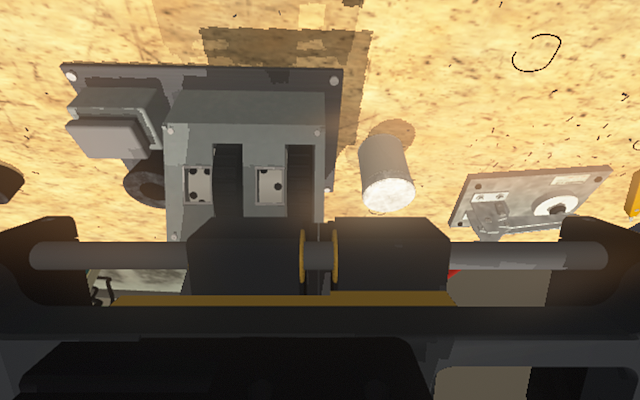

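The left window shows one dot visible off-centre (around 272,185). The wrist is near its singularity (q5≈0, q6 at its limit), so I'll lean back a bit and identify the kinematics before choosing the arm branch.

Emit:
drive_tool --plan '[[[-0.2,-0.2,-0.5,-0.115,0.99,0],[-0.2,-0.2,-0.5,-0.115,0.99,0],[-0.2,-0.2,-0.5,-0.115,0.99,0],[-0.2,-0.2,-0.5,-0.06,0.5,0],[0,0,0,0,0,0]]]'

```text
time: 5.45
position: [0.3683, 0.0775, 0.3239]
tool_rot: [-0.058, 0.985, 0.016, 0.163]
ft_force: [-0.1, 0.4, -0.7]
grip_width: 0.0005
```

```bash
python3 - <<'E'
from rig import robot
import numpy as np
o=robot.get_obs()
for k in("q","position","tool_rot","time"):print(k,np.round(o[k],4).tolist())
E
```

```text
q [-0.1228, 0.3362, 2.2139, 0.32, 0.2881, -2.1042]
position [0.3683, 0.0775, 0.3239]
tool_rot [-0.0578, 0.9848, 0.0161, 0.1631]
time 5.45
```

Emit:
drive_tool --plan '[[[0.8,0.4,0.5,0,0,0],[0.8,0.4,0.5,0,0,0],[0,0,0,0,0,0]]]'

```text
time: 5.82
position: [0.4103, 0.0981, 0.351]
tool_rot: [-0.059, 0.984, 0.016, 0.168]
ft_force: [0.1, -0.0, -0.8]
grip_width: 0.0004
```

```bash
python3 - <<'E'
from rig import robot
import numpy as np
o=robot.get_obs()
for k in("q","position","tool_rot","time"):print(k,np.round(o[k],4).tolist())
E
```

```text
q [-0.0521, 0.3173, 2.0807, 0.168, 0.4171, -1.885]
position [0.4103, 0.0981, 0.351]
tool_rot [-0.0589, 0.984, 0.0157, 0.1676]
time 5.825
```

```bash
cat > kin.py <<'E'
import numpy as np
from scipy.spatial.transform import Rotation as R
from scipy.optimize import least_squares
D=[([-1.354,.529,1.434,0,1.181,-.179],[.24,-.577,.404],[.981,.196,0,-.001]),
([-.09,.25,2.21,1.12,.13,-2.85],[.3855,.0932,.3677],[-.0553,.9489,.0193,.3101]),
([-0.1228,0.3362,2.2139,0.32,0.2881,-2.1042],[0.3683,0.0775,0.3239],[-0.0578,0.9848,0.0161,0.1631]),
([-0.0521,0.3173,2.0807,0.168,0.4171,-1.885],[0.4103,0.0981,0.351],[-0.0589,0.984,0.0157,0.1676])]
def fk(q,p):
    L1,L2,h,d6,off,a1,b3=p
    A=R.from_euler('z',q[0]);B=A*R.from_euler('y',q[1]);C=A*R.from_euler('y',q[1]+q[2])
    W=C*R.from_euler('ZYZ',[q[3],q[4],q[5]])
    pos=np.array([0,0,h])+A.apply([a1,off,0])+B.apply([0,0,L1])+C.apply([b3,0,L2])+W.apply([0,0,d6])
    return pos,W
def fit():
    def f(p): return np.concatenate([fk(q,p)[0]-x for q,x,_ in D])
    s=least_squares(f,[.4,.4,.3,.14,.11,0,0]);return s.x,s.fun
if __name__=="__main__":
    p,r=fit();print(p.round(4),np.abs(r).max())
    for q,x,w in D:
        print((fk(q,p)[1].inv()*R.from_quat(w)).as_rotvec().round(3))
E
python3 kin.py
```

```text
[ 0.5865  0.394   0.2785  0.1243  0.1113 -0.0009  0.1146] 0.0016997542771120255
[-0.    -0.     1.572]
[-0.007 -0.004  1.567]
[0.    0.    1.571]
[0.    0.    1.571]
```

```bash
cat >> kin.py <<'E'
    def f5(p): return np.concatenate([fk(q,list(p)+[0,0])[0]-x for q,x,_ in D])
    s=least_squares(f5,[.4,.4,.3,.14,.11]);print(s.x.round(4),s.fun.round(4))
    # ik at work poses
    from itertools import product
    for P in(s.x.tolist()+[0,0],p):
     for lean,sl,flip in product((30,40,50),(-.025,.025),(0,1)):
      for q4,sg in((0,1),(np.pi,1)):
        yaw=.115;l=np.radians(lean)
        ex=np.array([np.cos(yaw),np.sin(yaw),0]);ey=np.array([-ex[1],ex[0],0]);ez=np.array([0,0,1.])
        tz=np.sin(l)*ex-np.cos(l)*ez; tx=np.cos(l)*ex+np.sin(l)*ez
        if flip: tx=-tx
        Rd=R.from_matrix(np.c_[tx,np.cross(tz,tx),tz])
        rim=np.array([.606,.0446,0])+ex*(-.0424+.707*sl)+ey*.055+ez*(.1224+.707*sl)
        t=rim-.182*tz
        Rw=Rd*R.from_euler('z',-np.pi/2)
        def g(q):
            a,b=fk(q,P);return np.r_[(a-t)*5,(b.inv()*Rw).as_rotvec()]
        best=None
        for q6 in(-1.54,1.54):
            s2=least_squares(g,[0,.5,1.9,q4,.3,q6],bounds=([-3.08,-.75,.22,-1.43,0,-2.85],[3.08,2.2,2.44,4.57,2.65,2.85]))
            if best is None or s2.cost<best.cost:best=s2
        print(lean,sl,'flip' if flip else 'up',round(q4,1),best.x.round(2),round(best.cost,5))
E
python3 kin.py
```

```text
[ 0.5865  0.394   0.2785  0.1243  0.1113 -0.0009  0.1146] 0.0016997542771120255
[-0.    -0.     1.572]
[-0.007 -0.004  1.567]
[0.    0.    1.571]
[0.    0.    1.571]
[0.6286 0.307  0.0044 0.0207 0.1184] [ 0.0048  0.0157  0.005  -0.0152 -0.0054 -0.0094  0.0285 -0.0054 -0.0006
  0.006   0.0001  0.0051]
30 -0.025 up 0 [-0.09  0.5   2.2   2.18  0.12 -0.79] 0.0
30 -0.025 up 3.1 [-0.09  0.5   2.2   2.18  0.12 -0.79] 0.0
30 -0.025 flip 0 [-0.09  0.5   2.2   2.18  0.12  2.35] 0.0
30 -0.025 flip 3.1 [-0.09  0.5   2.2   2.18  0.12  2.35] 0.0
30 0.025 up 0 [-0.07  0.47  2.04  0.69  0.15  0.73] 0.0
30 0.025 up 3.1 [-0.07  0.47  2.04  0.69  0.15  0.73] 0.0
30 0.025 flip 0 [-0.07  0.47  2.04  0.69  0.15 -2.42] 0.0
30 0.025 flip 3.1 [-0.07  0.48  2.08  1.7   0.09  2.85] 0.00463
40 -0.025 up 0 [-0.1   0.51  2.32  2.78  0.4  -1.4 ] 0.0
40 -0.025 up 3.1 [-0.1   0.51  2.32  2.78  0.4  -1.4 ] 0.0
40 -0.025 flip 0 [-0.1   0.51  2.32  2.78  0.4   1.74] 0.0
40 -0.025 flip 3.1 [-0.1   0.51  2.32  2.78  0.4   1.74] 0.0
40 0.025 up 0 [-0.08  0.48  2.16  2.52  0.22 -1.11] 0.0
40 0.025 up 3.1 [-0.08  0.48  2.16
[... 1325 characters left out ...]

40 0.025 up 0 [-0.1   0.55  2.15  2.62  0.28 -1.23] 0.0
40 0.025 up 3.1 [-0.1   0.55  2.15  2.62  0.28 -1.23] 0.0
40 0.025 flip 0 [-0.1   0.55  2.15  2.62  0.28  1.91] 0.0
40 0.025 flip 3.1 [-0.1   0.55  2.15  2.62  0.28  1.91] 0.0
50 -0.025 up 0 [-0.15  0.78  2.37  2.88  0.88 -1.57] 0.0
50 -0.025 up 3.1 [-0.15  0.78  2.37  2.88  0.88 -1.57] 0.0
50 -0.025 flip 0 [-0.15  0.78  2.37  2.88  0.88  1.57] 0.0
50 -0.025 flip 3.1 [-0.15  0.78  2.37  2.88  0.88  1.57] 0.0
50 0.025 up 0 [-0.12  0.65  2.26  2.84  0.65 -1.48] 0.0
50 0.025 up 3.1 [-0.12  0.65  2.26  2.84  0.65 -1.48] 0.0
50 0.025 flip 0 [-0.12  0.65  2.26  2.84  0.65  1.66] 0.0
50 0.025 flip 3.1 [-0.12  0.65  2.26  2.84  0.65  1.66] 0.0
```

Model: a branch with q4≈2.8 holds 45° lean comfortably if the camera is on the upper side. I'll spin the tool a half turn about its own axis, then lean through.

Emit:
drive_tool --plan '[[[-0.1,0,0,0.33,0.04,-0.94],[-0.1,0,0,0.33,0.04,-0.94],[-0.1,0,0,0.33,0.04,-0.94],[-0.1,0,0,0.33,0.04,-0.94],[-0.1,0,0,0.33,0.04,-0.94],[-0.1,0,0,0.33,0.04,-0.94],[-0.1,0,0,0.33,0.04,-0.94],[-0.1,0,0,0.33,0.04,-0.94]]]'

```text
time: 6.82
position: [0.3873, 0.0976, 0.3493]
tool_rot: [0.347, 0.922, 0.084, 0.147]
ft_force: [-1.7, -0.8, -0.3]
grip_width: 0.0001
```

Emit:
drive_tool --plan '[[[0,0,0,0.33,0.04,-0.94],[0,0,0,0.33,0.04,-0.94],[0,0,0,0.33,0.04,-0.94],[0,0,0,0.33,0.04,-0.94],[0,0,0,0.33,0.04,-0.94],[0,0,0,0.33,0.04,-0.94],[0,0,0,0.33,0.04,-0.94],[0,0,0,0.33,0.04,-0.94]]]'

```text
time: 7.82
position: [0.3874, 0.0976, 0.3493]
tool_rot: [0.692, 0.701, 0.138, 0.106]
ft_force: [-0.0, -0.5, 0.6]
grip_width: 0.0005
```

Emit:
drive_tool --plan '[[[0,0,0,0.33,0.04,-0.94],[0,0,0,0.33,0.04,-0.94],[0,0,0,0.33,0.04,-0.94],[0,0,0,0.33,0.04,-0.94],[0,0,0,0.33,0.04,-0.94],[0,0,0,0.33,0.04,-0.94],[0,0,0,0.33,0.04,-0.94],[0,0,0,0.33,0.04,-0.94]]]'

```text
time: 8.82
position: [0.3874, 0.0976, 0.3494]
tool_rot: [0.917, 0.36, 0.168, 0.046]
ft_force: [0.3, 0.3, -0.5]
grip_width: 0.0003
```

Emit:
drive_tool --plan '[[[0,0,0,0.33,0.04,-0.94],[0,0,0,0.33,0.04,-0.94],[0,0,0,0.33,0.04,-0.94],[0,0,0,0.33,0.04,-0.94],[0,0,0,0.33,0.04,-0.94],[0,0,0,0.33,0.04,-0.94],[0,0,0,0,0,0]]]'

```text
time: 9.7
position: [0.3877, 0.0977, 0.3495]
tool_rot: [0.983, 0.061, 0.171, -0.005]
ft_force: [0.9, 1.1, -0.6]
grip_width: 0.0003
```

```bash
cat > st.py <<'E'
from rig import robot
import numpy as np
from scipy.spatial.transform import Rotation as R
o=robot.get_obs()
M=R.from_quat(o["tool_rot"]).as_matrix()
tip=np.array(o["position"])+.182*M[:,2]
print("t",round(o["time"],2),"q",np.round(o["q"],3),"tcp",np.round(o["position"],4),"tip",tip.round(4),"f",np.round(o["ft_force"],2))
print("tx",M[:,0].round(3),"tz",M[:,2].round(3),"lean",np.degrees(np.arctan2(np.hypot(*M[:2,2]),-M[2,2])).round(1),"az",np.degrees(np.arctan2(M[1,2],M[0,2])).round(1))
E
python3 st.py
```

```text
t 9.7 q [-0.05   0.296  2.133  0.128  0.373  1.285] tcp [0.3877 0.0977 0.3495] tip [0.4489 0.1031 0.1782] f [ 0.91  1.12 -0.6 ]
tx [0.934 0.119 0.337] tz [ 0.336  0.03  -0.941] lean 19.7 az 5.1
```

Emit:
drive_tool --plan '[[[0,-0.1,0,0.115,-0.99,0],[0,-0.1,0,0.115,-0.99,0],[0,-0.1,0,0.115,-0.99,0],[0,-0.1,0,0.115,-0.99,0],[0,-0.2,0,0.03,-0.3,0],[0,-0.2,0,0,0,0],[0,0,0,0,0,0]]]'

```text
time: 10.58
position: [0.3892, 0.0882, 0.35]
tool_rot: [0.952, 0.067, 0.297, -0.032]
ft_force: [0.3, 0.7, 0.7]
grip_width: 0.0004
```

```bash
python3 st.py
```

```text
t 10.57 q [-0.112  0.3    2.219  1.363  0.168  0.008] tcp [0.3892 0.0882 0.35  ] tip [0.4914 0.1067 0.2005] f [0.26 0.66 0.73]
tx [0.814 0.108 0.57 ] tz [ 0.562  0.101 -0.821] lean 34.8 az 10.2
```

```bash
cat > to.py <<'E'
# usage: to.py lean tip_n tip_s tip_y  (mm off rim circle mid along normal, up slope, y offset from left wheel mid)
import sys
from rig import robot
import numpy as np
from scipy.spatial.transform import Rotation as R
from pose import S
o=robot.get_obs()
lean,n,sl,dy=map(float,sys.argv[1:5])
l=np.radians(lean);ex=np.array([np.cos(S[2]),np.sin(S[2]),0]);ey=np.array([-ex[1],ex[0],0]);ez=np.array([0,0,1.])
tz=np.sin(l)*ex-np.cos(l)*ez;tx=np.cos(l)*ex+np.sin(l)*ez
Rd=R.from_matrix(np.c_[tx,np.cross(tz,tx),tz])
k=.5**.5
tip=np.array([S[0],S[1],0])+ex*(-.0424+k*(sl-n)/1000)+ey*(.055+dy/1000)+ez*(.1224+k*(sl+n)/1000)
t=tip-.182*tz
print("shift u",((t-o["position"])/.025).round(2),"rot u",(np.degrees((Rd*R.from_quat(o["tool_rot"]).inv()).as_rotvec())/6).round(2))
E
echo 'S=(.606,.0446,.1153)'>pose.py
python3 to.py 47 70 -25 0
```

```text
shift u [-1.22 -0.68 -2.87] rot u [ 0.06 -2.05 -0.32]
```

Emit:
drive_tool --plan '[[[-0.2,-0.1,-0.1,0.03,-0.5,-0.08],[-0.2,-0.1,-0.4,0.03,-0.5,-0.08],[-0.3,-0.1,-0.4,0,-0.5,-0.08],[-0.3,-0.1,-0.5,0,-0.5,-0.08],[-0.2,-0.1,-0.5,0,0,0],[0,-0.2,-0.5,0,0,0],[0,0,-0.4,0,0,0],[0,0,0,0,0,0]]]'

```text
time: 11.58
position: [0.3681, 0.0789, 0.2911]
tool_rot: [0.932, 0.063, 0.354, -0.043]
ft_force: [-0.6, 0.1, 0.8]
grip_width: 0.0001
```

```bash
python3 st.py;python3 to.py 47 70 -25 0; python3 wr.py w2
```

```text
t 11.57 q [-0.169  0.498  2.38   2.621  0.489 -1.321] tcp [0.3681 0.0789 0.2911] tip [0.4872 0.1017 0.1553] f [-0.56  0.06  0.8 ]
tx [0.742 0.087 0.665] tz [ 0.654  0.125 -0.746] lean 41.8 az 10.8
shift u [-0.38 -0.3  -0.51] rot u [-0.22 -0.92 -0.34]
[0.3681 0.0789 0.2911] [ 0.9322  0.0631  0.3539 -0.0432] [-0.56  0.06  0.8 ] [-0.17  0.5   2.38  2.62  0.49 -1.32]
```

View pics/w2.png

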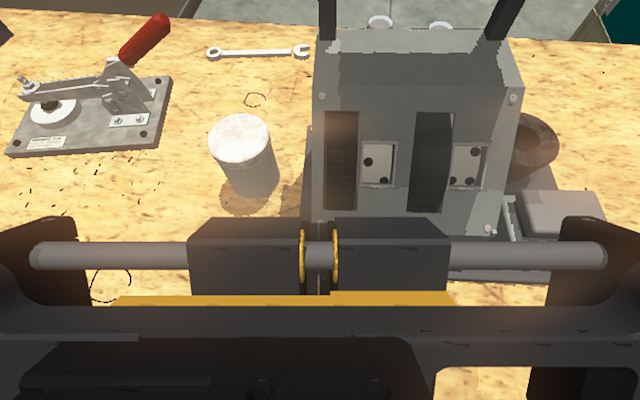

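```bash
cat >> h.py <<'E'
from scipy.spatial.transform import Rotation as R
def wproj(P,pose):
    m=camera_model("wrist");T=np.array(m["tool_from_camera"]);K=np.array(m["K"])
    t=(np.atleast_2d(P)-pose["p"])@R.from_quat(pose["r"]).as_matrix()
    c=(t-T[:3,3])@T[:3,:3]
    return np.c_[K[0,2]+K[0,0]*c[:,0]/-c[:,2],K[1,2]-K[1,1]*c[:,1]/-c[:,2]]
E
cat > zw.py <<'E'
import sys,cv2,json
from h import *
from pose import S
n,x0,y0,x1,y1=sys.argv[1],*map(int,sys.argv[2:6]);dr=len(sys.argv)>6
k=min(800/(x1-x0),600/(y1-y0))
a=cv2.resize(cv2.imread(f"pics/{n}.png")[y0:y1,x0:x1],None,fx=k,fy=k,interpolation=cv2.INTER_CUBIC)
pose=json.load(open(f"pics/{n}.json"))
M=R.from_quat(pose["r"]).as_matrix()
print("tip px",wproj(np.array(pose["p"])+.182*M[:,2],pose).round(0),"k",k)
if dr:
    L=[]
    for y in(-80,80): L.append(np.array([(-75,y,8),(-75,y,70),(10,y,155),(81,y,155)]))
    for x,z in((-75,70),(10,155),(81,155)): L.append(np.array([(x,-80,z),(x,80,z)]))
    for y in(43,67,-29,-5):
        t=np.radians(np.arange(95,176,5)); L.append(np.c_[60*np.cos(t),0*t+y,80+60*np.sin(t)])
    for l in L:
        q=(wproj(c2w(l/1000.,S),pose)-(x0,y0))*k
        cv2.polylines(a,[q.round().astype(np.int32)],False,(0,255,0),1)
cv2.imwrite(f"pics/{n}_z{'o' if dr else ''}.png",a)
E
python3 zw.py w2 290 30 560 232; python3 zw.py w2 290 30 560 232 1
```

```text
tip px [[318. 240.]] k 2.962962962962963
tip px [[318. 240.]] k 2.962962962962963
```

View pics/w2_z.png

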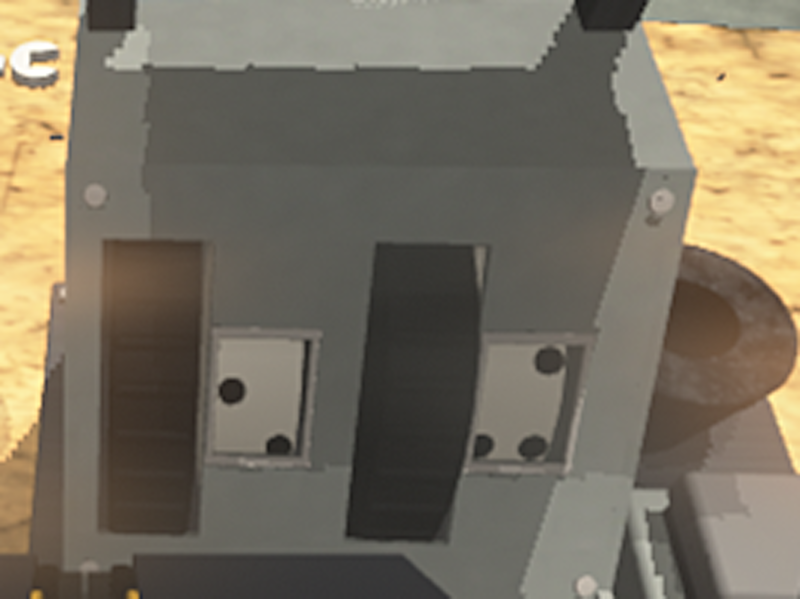

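View pics/w2_zo.png

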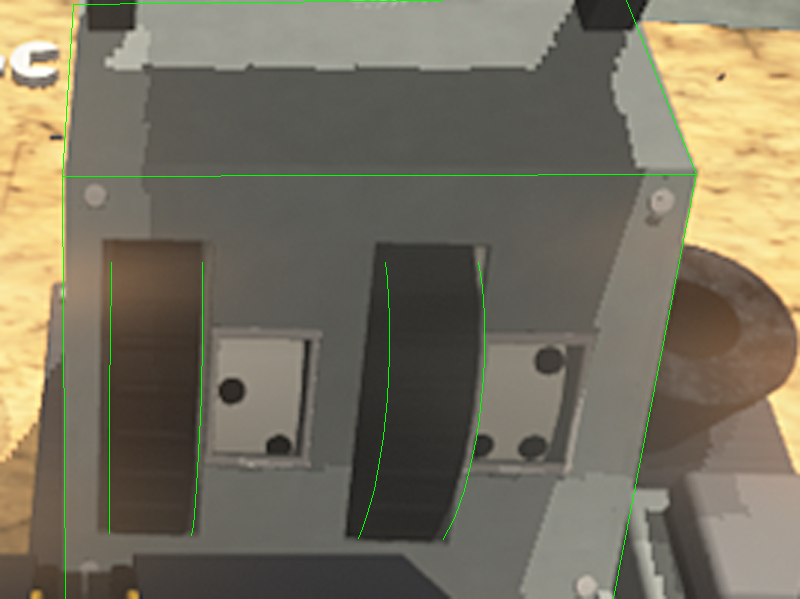

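```bash
cat > dot.py <<'E'
# dot.py name x y [x y ...] full-res wrist pixels -> drum angle from window centre (rad, + up the slope) and y mm
import sys,json
from h import *
from pose import S
from scipy.optimize import least_squares
pose=json.load(open(f"pics/{sys.argv[1]}.json"))
v=list(map(float,sys.argv[2:]))
for u in zip(v[::2],v[1::2]):
    def P(a,r=40): return c2w([-r*np.cos(np.pi/4+a[0])/1000,a[1]/1000,.08+r/1000*np.sin(np.pi/4+a[0])],S)
    s=least_squares(lambda a:(wproj(P(a),pose)-u).ravel(),[0,30],x_scale=[.1,5])
    s2=least_squares(lambda a:(wproj(c2w([(-46-a[0])*.7071/1000+ a[0]*.7071/1000*2 if 0 else (-46+a[0])*.7071/1000,a[1]/1000,.08+(46+a[0])*.7071/1000],S),pose)-u).ravel(),[0,30])
    print(u,"phi",s.x[0].round(3),"y",s.x[1].round(1),"| on fascia slope mm",s2.x.round(1))
E
python3 dot.py w2 367.6 161.6 383.8 180.2 475 151.5 453 180.2 470 181  362 141 397 187
```

```text
(367.6, 161.6) phi 0.077 y 33.2 | on fascia slope mm [ 4.3 33.9]
(383.8, 180.2) phi -0.342 y 18.3 | on fascia slope mm [-11.3  19.7]
(475.0, 151.5) phi 0.303 y -54.4 | on fascia slope mm [ 13.1 -50.7]
(453.0, 180.2) phi -0.321 y -40.0 | on fascia slope mm [-10.6 -36.7]
(470.0, 181.0) phi -0.337 y -54.3 | on fascia slope mm [-11.1 -50.4]
(362.0, 141.0) phi 0.512 y 38.1 | on fascia slope mm [21.  39.2]
(397.0, 187.0) phi -0.53 y 5.9 | on fascia slope mm [-17.    8.4]
```

The wrist view agrees with the pose to ~1 mm. The left window shows the two-dot face 0.13 rad below centre, so the wheel is at about 0.91 and needs about +2.23. The right wheel sits between 3 and 4 dots (about 2.6). Next I approach the lower part of the rim.

```bash
python3 to.py 47 20 -31 0
```

```text
shift u [ 0.86 -0.16 -2.11] rot u [-0.22 -0.9  -0.34]
```

Emit:
drive_tool --plan '[[[-0.2,-0.2,-0.2,-0.07,-0.3,-0.1],[-0.2,-0.1,-0.3,-0.07,-0.3,-0.12],[0,0.14,-0.5,-0.08,-0.3,-0.12],[0.4,0,-0.5,0,0,0],[0.4,0,-0.4,0,0,0],[0.4,0,-0.2,0,0,0],[0,0,0,0,0,0]]]'

```text
time: 12.5
position: [0.3941, 0.076, 0.241]
tool_rot: [0.916, 0.053, 0.398, -0.022]
ft_force: [-0.0, -0.5, 0.0]
grip_width: 0.0004
```

```bash
python3 st.py;python3 to.py 47 3 -31 0
```

```text
t 12.5 q [-0.151  0.701  2.375  2.86   0.756 -1.547] tcp [0.3941 0.076  0.241 ] tip [0.5263 0.091  0.1168] f [-0.01 -0.5   0.03]
tx [0.678 0.079 0.731] tz [ 0.726  0.082 -0.683] lean 47.0 az 6.5
shift u [ 0.29  0.01 -0.57] rot u [ 0.01 -0.01  0.01]
```

Emit:
drive_tool --plan '[[[0.15,0,-0.3,0,0,0],[0.14,0.01,-0.27,0,0,0],[0.06,0.01,-0.06,0,0,0],[0.06,0.01,-0.06,0,0,0],[0,0,0,0,0,0]]]'

```text
time: 13.12
position: [0.4034, 0.0769, 0.2236]
tool_rot: [0.916, 0.052, 0.397, -0.022]
ft_force: [-0.7, -0.8, -0.1]
grip_width: 0.0
```

Emit:
drive_tool --plan '[[[0.03,0.003,-0.03,0,0,0],[0.03,0.003,-0.03,0,0,0],[0,0,0,0,0,0]]]'

```text
time: 13.5
position: [0.4049, 0.077, 0.2222]
tool_rot: [0.916, 0.052, 0.397, -0.022]
ft_force: [-0.0, -0.3, -0.5]
grip_width: 0.0002
```

```bash
python3 st.py;python3 to.py 47 -4 -31 0
```

```text
t 13.5 q [-0.143  0.756  2.351  2.877  0.785 -1.56 ] tcp [0.4049 0.077  0.2222] tip [0.5369 0.092  0.0977] f [-0.05 -0.35 -0.52]
tx [0.679 0.078 0.73 ] tz [ 0.725  0.082 -0.684] lean 46.9 az 6.5
shift u [ 0.06 -0.01 -0.02] rot u [ 0.01 -0.02  0.01]
```

Emit:
drive_tool --plan '[[[0.03,0.003,-0.03,0,0,0],[0.03,0.003,-0.03,0,0,0],[0,0,0,0,0,0]]]'

```text
time: 13.88
position: [0.4065, 0.0771, 0.2206]
tool_rot: [0.916, 0.052, 0.397, -0.022]
ft_force: [-0.5, 0.5, -0.3]
grip_width: 0.0009
```

Emit:
drive_tool --plan '[[[0.03,0.003,-0.03,0,0,0],[0,0,0,0,0,0]]]'

```text
time: 14.12
position: [0.4072, 0.0772, 0.2199]
tool_rot: [0.916, 0.052, 0.397, -0.022]
ft_force: [0.2, 0.3, -0.2]
grip_width: 0.0004
```

Emit:
drive_tool --plan '[[[0.03,0.003,-0.03,0,0,0],[0.03,0.003,-0.03,0,0,0],[0,0,0,0,0,0]]]'

```text
time: 14.5
position: [0.4081, 0.0774, 0.2185]
tool_rot: [0.916, 0.052, 0.396, -0.022]
ft_force: [-3.8, -0.6, 3.3]
grip_width: 0.0002
```

```bash
python3 st.py;python3 to.py 47 -6 -31 0; python3 - <<'E'
from rig import camera
import cv2
a=camera("scene")[:,:,::-1][165:325,250:410]
cv2.imwrite("pics/s3.png",cv2.resize(a,None,fx=3.7,fy=3.7,interpolation=cv2.INTER_CUBIC))
E
python3 wr.py w3;python3 zw.py w3 220 20 420 250
```

```text
t 14.5 q [-0.14   0.765  2.343  2.881  0.784 -1.56 ] tcp [0.4081 0.0774 0.2185] tip [0.5399 0.0923 0.0939] f [-3.82 -0.62  3.35]
tx [0.68  0.078 0.729] tz [ 0.724  0.082 -0.685] lean 46.8 az 6.5
shift u [-0.01 -0.01  0.07] rot u [ 0.01 -0.04  0.02]
[0.4081 0.0774 0.2185] [ 0.9163  0.0523  0.3964 -0.0223] [-3.89 -0.81  2.71] [-0.14  0.77  2.34  2.88  0.78 -1.56]
tip px [[318. 240.]] k 2.608695652173913
```

View pics/s3.png

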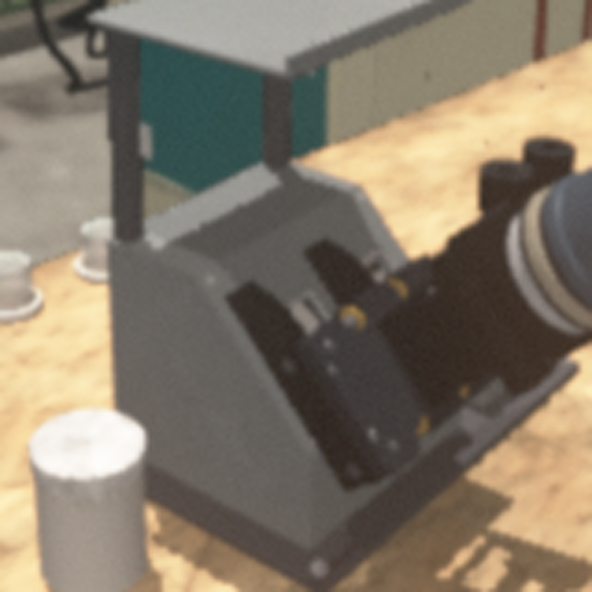

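View pics/w3.png

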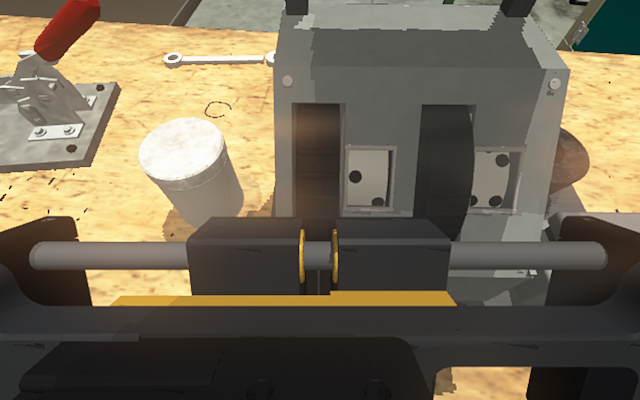

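Contact with the rim at ~5 N. Now the first stroke up the slope in small pieces, watching the force.

Emit:
drive_tool --plan '[[[0.08,0.009,0.145,0,0,0],[0.08,0.009,0.145,0,0,0],[0.087,0.01,0.139,0,0,0],[0.095,0.011,0.13,0,0,0]]]'

```text
time: 15.1
position: [0.4153, 0.0783, 0.2323]
tool_rot: [0.917, 0.052, 0.394, -0.022]
ft_force: [-9.1, -3.7, 2.9]
grip_width: 0.0006
```

```bash
cat > ns.py <<'E'
from rig import robot
import numpy as np
from scipy.spatial.transform import Rotation as R
from pose import S
o=robot.get_obs();M=R.from_quat(o["tool_rot"]).as_matrix()
tip=np.array(o["position"])+.182*M[:,2];c,s=np.cos(S[2]),np.sin(S[2])
d=tip-[S[0],S[1],0];x,y,z=c*d[0]+s*d[1],-s*d[0]+c*d[1],d[2]
f=np.array(o["ft_force"]);fx=c*f[0]+s*f[1]
k=.5**.5
print("t",round(o["time"],2),"n",((-(x+.0424)+(z-.1224))*k*1e3).round(1),"s",(((x+.0424)+(z-.1224))*k*1e3).round(1),"y",(y*1e3).round(1),"Fn",((-fx+f[2])*k).round(1),"Fs",((fx+f[2])*k).round(1),"lean",np.degrees(np.arccos(-M[2,2])).round(1))
E
python3 ns.py; python3 wr.py w4
```

```text
t 15.1 n -3.0 s -18.8 y 55.0 Fn 8.7 Fs -4.6 lean 46.5
[0.4153 0.0783 0.2323] [ 0.9175  0.0516  0.3938 -0.0222] [-9.06 -3.68  2.89] [-0.13  0.71  2.32  2.87  0.7  -1.53]
```

View pics/w4.png

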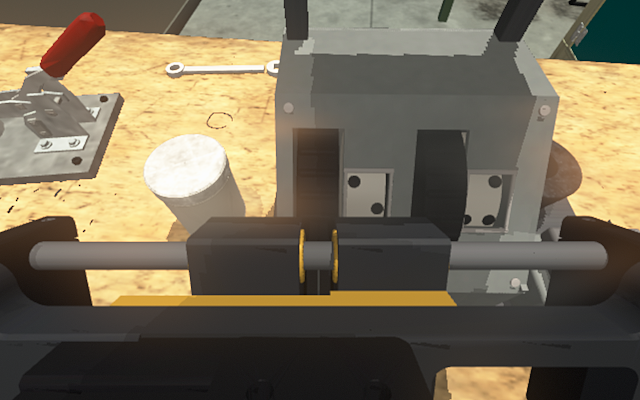

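The wheel turns (dots moved up in the window). Fn is 8.7 N, so I'll continue the stroke.

Emit:
drive_tool --plan '[[[0.095,0.011,0.13,0,0,0],[0.095,0.011,0.13,0,0,0],[0.1,0.012,0.125,0,0,0],[0.107,0.012,0.119,0,0,0]]]'

```text
time: 15.65
position: [0.4245, 0.0794, 0.2451]
tool_rot: [0.918, 0.051, 0.394, -0.022]
ft_force: [-11.6, -4.7, 7.8]
grip_width: 0.0005
```

```bash
python3 ns.py
```

```text
t 15.65 n -0.5 s -3.3 y 55.0 Fn 14.0 Fs -3.1 lean 46.4
```

Emit:
drive_tool --plan '[[[0.1,0.012,0.125,0,0,0],[0.1,0.012,0.125,0,0,0],[0.113,0.013,0.113,0,0,0],[0.113,0.013,0.113,0,0,0]]]'

```text
time: 16.15
position: [0.4375, 0.0807, 0.2572]
tool_rot: [0.916, 0.052, 0.396, -0.022]
ft_force: [-2.6, -0.6, 1.3]
grip_width: 0.0007
```

```bash
python3 ns.py
```

```text
t 16.15 n -1.2 s 15.5 y 55.0 Fn 2.8 Fs -1.0 lean 46.8
```

Emit:
drive_tool --plan '[[[-0.39,-0.046,0.4,0,0,0],[-0.6,-0.07,-0.6,0,0,0],[-0.67,-0.077,-0.67,0,0,0],[0,0,0,0,0,0]]]'

```text
time: 16.65
position: [0.3955, 0.0759, 0.2346]
tool_rot: [0.917, 0.052, 0.395, -0.023]
ft_force: [0.4, 0.3, -0.1]
grip_width: 0.0004
```

```bash
python3 ns.py; python3 wr.py w5; python3 zw.py w5 280 70 520 230
```

```text
t 16.65 n 12.7 s -30.7 y 55.2 Fn -0.3 Fs 0.2 lean 46.7
[0.3955 0.0759 0.2346] [ 0.9168  0.0521  0.3954 -0.0227] [ 0.37  0.31 -0.09] [-0.15  0.72  2.37  2.86  0.77 -1.55]
tip px [[318. 240.]] k 3.3333333333333335
```

View pics/w5_z.png

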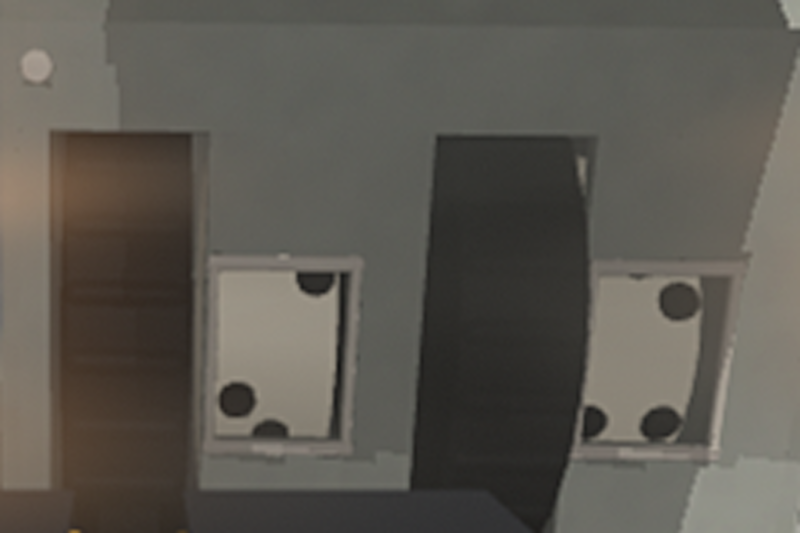

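```bash
python3 dot.py w5 374.5 153.7 351.1 190 484 160
```

```text
(374.5, 153.7) phi 0.416 y 17.7 | on fascia slope mm [16.9 19.4]
(351.1, 190.0) phi -0.199 y 32.9 | on fascia slope mm [-6.5 33.7]
(484.0, 160.0) phi 0.307 y -54.8 | on fascia slope mm [ 12.9 -50.4]
```

First stroke gave +0.76 rad, so the wheel is now ≈1.68 and the right wheel is unchanged. Second stroke the same way.

Emit:
drive_tool --plan '[[[0.4,0.046,-0.4,0,0,0],[0.12,0.014,-0.12,0,0,0],[0.05,0.006,-0.05,0,0,0],[0,0,0,0,0,0]]]'

```text
time: 17.2
position: [0.4094, 0.0775, 0.2211]
tool_rot: [0.917, 0.051, 0.395, -0.022]
ft_force: [-7.7, -3.4, 4.0]
grip_width: 0.0006
```

```bash
python3 ns.py
```

```text
t 17.2 n -6.7 s -30.6 y 54.7 Fn 8.5 Fs -2.9 lean 46.6
```

Emit:
drive_tool --plan '[[[0.078,0.009,0.148,0,0,0],[0.08,0.009,0.146,0,0,0],[0.087,0.01,0.139,0,0,0],[0.092,0.011,0.134,0,0,0],[0.092,0.011,0.134,0,0,0],[0.095,0.011,0.13,0,0,0],[0.1,0.012,0.125,0,0,0]]]'

```text
time: 18.08
position: [0.4243, 0.0792, 0.2451]
tool_rot: [0.917, 0.051, 0.395, -0.022]
ft_force: [-8.3, -5.1, 6.4]
grip_width: 0.0003
```

```bash
python3 ns.py
```

```text
t 18.07 n -0.3 s -3.2 y 54.7 Fn 10.7 Fs -1.7 lean 46.5
```

Emit:
drive_tool --plan '[[[0.107,0.012,0.118,0,0,0],[0.11,0.013,0.116,0,0,0],[0.116,0.013,0.11,0,0,0],[0.118,0.014,0.108,0,0,0]]]'

```text
time: 18.58
position: [0.4354, 0.0805, 0.2565]
tool_rot: [0.917, 0.051, 0.395, -0.022]
ft_force: [-10.3, -5.2, 9.2]
grip_width: 0.0008
```

```bash
python3 ns.py
```

```text
t 18.57 n -0.2 s 12.9 y 54.7 Fn 14.2 Fs -1.1 lean 46.6
```

Emit:
drive_tool --plan '[[[-0.39,-0.046,0.4,0,0,0],[-0.6,-0.07,-0.6,0,0,0],[-0.67,-0.077,-0.67,0,0,0],[0,0,0,0,0,0]]]'

```text
time: 19.08
position: [0.3954, 0.0759, 0.2337]
tool_rot: [0.917, 0.052, 0.395, -0.023]
ft_force: [-0.1, 0.2, 0.1]
grip_width: 0.0003
```

```bash
python3 ns.py; python3 wr.py w6; python3 zw.py w6 280 70 520 230
```

```text
t 19.07 n 12.2 s -31.4 y 55.2 Fn 0.1 Fs 0.0 lean 46.7
[0.3954 0.0759 0.2337] [ 0.9168  0.0522  0.3954 -0.0226] [-0.07  0.19  0.11] [-0.15  0.72  2.37  2.86  0.77 -1.55]
tip px [[318. 240.]] k 3.3333333333333335
```

View pics/w6_z.png

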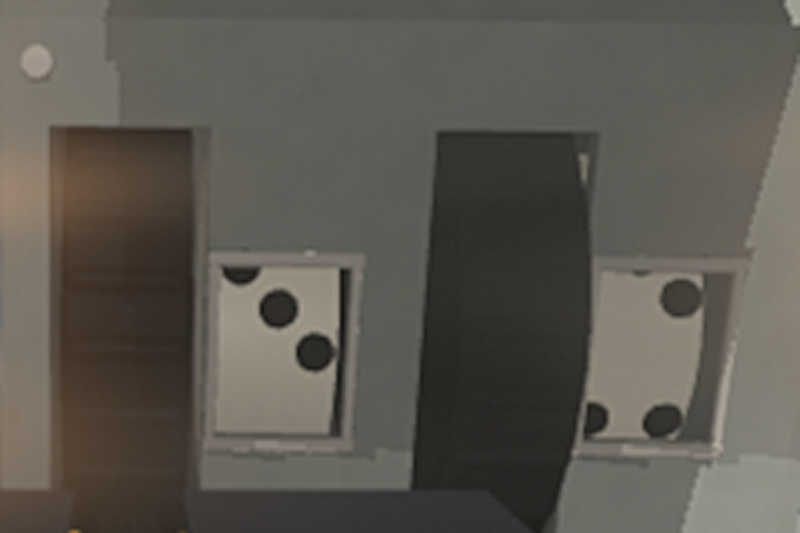

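```bash
python3 dot.py w6 363.5 162.4 374.3 175.5
```

```text
(363.5, 162.4) phi 0.251 y 25.2 | on fascia slope mm [10.7 26.3]
(374.3, 175.5) phi 0.035 y 18.0 | on fascia slope mm [ 2.3 19.1]
```

Three dots are 0.25 rad past centre, so the wheel is ≈2.34 and needs 0.80 more. One more stroke, then a small trim.

Emit:
drive_tool --plan '[[[0.4,0.046,-0.4,0,0,0],[0.12,0.014,-0.12,0,0,0],[0.04,0.005,-0.04,0,0,0],[0,0,0,0,0,0]]]'

```text
time: 19.62
position: [0.4083, 0.0775, 0.2204]
tool_rot: [0.917, 0.051, 0.394, -0.022]
ft_force: [-9.5, -3.9, 5.0]
grip_width: 0.0004
```

```bash
python3 ns.py
```

```text
t 19.62 n -6.4 s -32.0 y 54.9 Fn 10.5 Fs -3.5 lean 46.5
```

Emit:
drive_tool --plan '[[[0.078,0.009,0.148,0,0,0],[0.08,0.009,0.146,0,0,0],[0.087,0.01,0.139,0,0,0],[0.092,0.011,0.134,0,0,0],[0.092,0.011,0.134,0,0,0],[0.095,0.011,0.13,0,0,0],[0.1,0.012,0.125,0,0,0]]]'

```text
time: 20.5
position: [0.4238, 0.0794, 0.2446]
tool_rot: [0.917, 0.051, 0.395, -0.022]
ft_force: [-9.6, -3.6, 5.4]
grip_width: 0.0002
```

```bash
python3 ns.py
```

```text
t 20.5 n -0.3 s -3.8 y 55.1 Fn 10.8 Fs -3.2 lean 46.6
```

Emit:
drive_tool --plan '[[[0.107,0.012,0.118,0,0,0],[0.11,0.013,0.116,0,0,0],[0.116,0.013,0.11,0,0,0],[0.118,0.014,0.108,0,0,0]]]'

```text
time: 21.0
position: [0.4348, 0.0806, 0.256]
tool_rot: [0.917, 0.051, 0.395, -0.022]
ft_force: [-10.9, -4.6, 8.0]
grip_width: 0.0002
```

Emit:
drive_tool --plan '[[[-0.39,-0.046,0.4,0,0,0],[-0.6,-0.07,-0.6,0,0,0],[-0.67,-0.077,-0.67,0,0,0],[0,0,0,0,0,0]]]'

```text
time: 21.5
position: [0.395, 0.0758, 0.2332]
tool_rot: [0.917, 0.052, 0.396, -0.023]
ft_force: [0.6, -0.1, 0.1]
grip_width: 0.0006
```

```bash
python3 ns.py; python3 wr.py w7; python3 zw.py w7 280 70 520 230
```

```text
t 21.5 n 12.1 s -32.0 y 55.1 Fn -0.4 Fs 0.5 lean 46.7
[0.395  0.0758 0.2332] [ 0.9167  0.0522  0.3956 -0.0226] [ 0.64 -0.12  0.11] [-0.15  0.73  2.37  2.87  0.78 -1.56]
tip px [[318. 240.]] k 3.3333333333333335
```

View pics/w7_z.png

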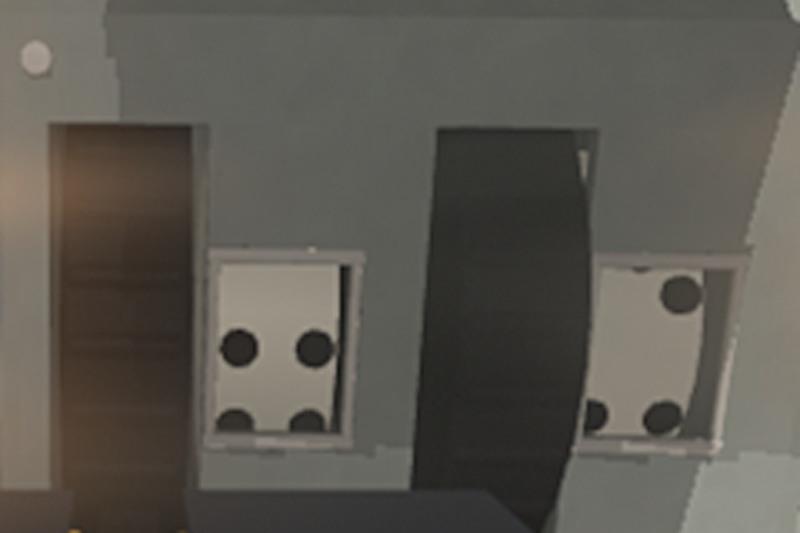

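```bash
python3 dot.py w7 351.7 174.4 374.3 174.4 350 196
```

```text
(351.7, 174.4) phi 0.039 y 32.8 | on fascia slope mm [ 2.4 33.5]
(374.3, 174.4) phi 0.039 y 17.9 | on fascia slope mm [ 2.4 19.1]
(350.0, 196.0) phi -0.346 y 33.4 | on fascia slope mm [-11.7  34.3]
```

Four dots are showing, with their centre ≈0.17 rad below the window centre. Short trim stroke of ~11 mm.

Emit:
drive_tool --plan '[[[0.4,0.046,-0.4,0,0,0],[0.12,0.014,-0.12,0,0,0],[0.04,0.005,-0.04,0,0,0],[0.078,0.009,0.148,0,0,0],[0.08,0.009,0.146,0,0,0],[0.065,0.008,0.105,0,0,0],[0,0,0,0,0,0]]]'

```text
time: 22.42
position: [0.4133, 0.0783, 0.2298]
tool_rot: [0.917, 0.052, 0.394, -0.022]
ft_force: [-8.9, -2.5, 3.2]
grip_width: 0.0006
```

```bash
python3 ns.py; python3 wr.py w8; python3 zw.py w8 280 90 520 250
```

```text
t 22.43 n -3.3 s -21.9 y 55.3 Fn 8.7 Fs -4.2 lean 46.5
[0.4133 0.0783 0.2298] [ 0.9173  0.0519  0.3942 -0.0222] [-8.9  -2.52  3.15] [-0.13  0.72  2.32  2.87  0.72 -1.54]
tip px [[318. 240.]] k 3.3333333333333335
```

View pics/w8_z.png

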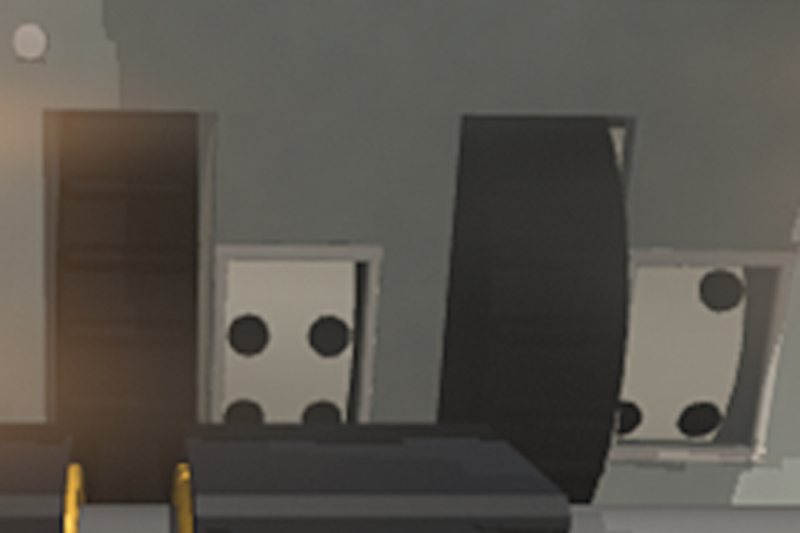

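```bash
python3 dot.py w8 354.4 190.5 378.7 190.5; python3 dot.py w7 350 147 346 202.5; echo; python3 dot.py w2 362.5 141.5 359.5 186
```

```text
(354.4, 190.5) phi 0.097 y 32.9 | on fascia slope mm [ 5.2 33.6]
(378.7, 190.5) phi 0.097 y 17.9 | on fascia slope mm [ 5.1 19.2]
(350.0, 147.0) phi 0.5 y 33.8 | on fascia slope mm [19.8 35. ]
(346.0, 202.5) phi -0.485 y 35.8 | on fascia slope mm [-16.1  36.8]

(362.5, 141.5) phi 0.5 y 37.8 | on fascia slope mm [20.5 38.8]
(359.5, 186.0) phi -0.514 y 38.7 | on fascia slope mm [-16.6  39.7]
```

Emit:
drive_tool --plan '[[[0.094,0.011,0.146,0,0,0],[0.096,0.011,0.14,0,0,0],[0,0,0,0,0,0],[-0.39,-0.046,0.4,0,0,0],[-0.5,-0.06,-0.4,0,0,0],[-0.4,-0.05,-0.2,0,0,0],[0,0,0,0,0,0]]]'

```text
time: 23.35
position: [0.3875, 0.0747, 0.232]
tool_rot: [0.916, 0.052, 0.397, -0.022]
ft_force: [-0.5, -0.1, 0.2]
grip_width: 0.0005
```

```bash
python3 ns.py; python3 wr.py w9; python3 zw.py w9 300 90 440 195
```

```text
t 23.35 n 16.6 s -37.7 y 54.7 Fn 0.5 Fs -0.3 lean 46.8
[0.3875 0.0747 0.232 ] [ 0.9161  0.0524  0.3969 -0.0223] [-0.51 -0.05  0.16] [-0.16  0.74  2.4   2.87  0.81 -1.57]
tip px [[318. 240.]] k 5.714285714285714
```

View pics/w9_z.png

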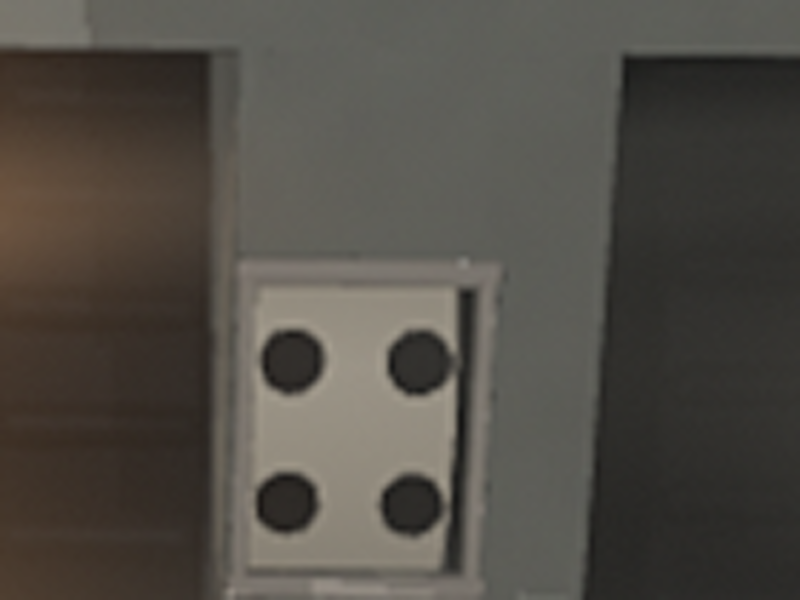

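```bash
python3 dot.py w9 351.1 153.2 350 178 347 140.2 343 189.8 347 136 341 192; python3 - <<'E'
from h import *
from pose import S
# key pixel from side view crop: top corners
E
```

```text
(351.1, 153.2) phi 0.24 y 32.6 | on fascia slope mm [10.  33.4]
(350.0, 178.0) phi -0.181 y 33.0 | on fascia slope mm [-6.2 33.7]
(347.0, 140.2) phi 0.466 y 35.2 | on fascia slope mm [18.3 36.2]
(343.0, 189.8) phi -0.409 y 37.4 | on fascia slope mm [-14.1  38.2]
(347.0, 136.0) phi 0.545 y 35.1 | on fascia slope mm [20.9 36.3]
(341.0, 192.0) phi -0.456 y 38.7 | on fascia slope mm [-15.6  39.5]
```

Four dots are centred: dot-row midpoint is 4 px off the aperture middle in the 5.7× crop, ~0.02 rad. Next, locate the key.

```bash
python3 zw.py w1 50 60 190 165; python3 - <<'E'
import cv2
a=cv2.imread("pics/side0.png")[215:285,212:284];cv2.imwrite("pics/k1.png",cv2.resize(a,None,fx=8,fy=8,interpolation=cv2.INTER_CUBIC))
a=cv2.imread("pics/scene0.png")[225:285,360:410];cv2.imwrite("pics/k2.png",cv2.resize(a,None,fx=10,fy=10,interpolation=cv2.INTER_CUBIC))
E
```

```text
tip px [[318. 240.]] k 5.714285714285714
```

View pics/w1_z.png

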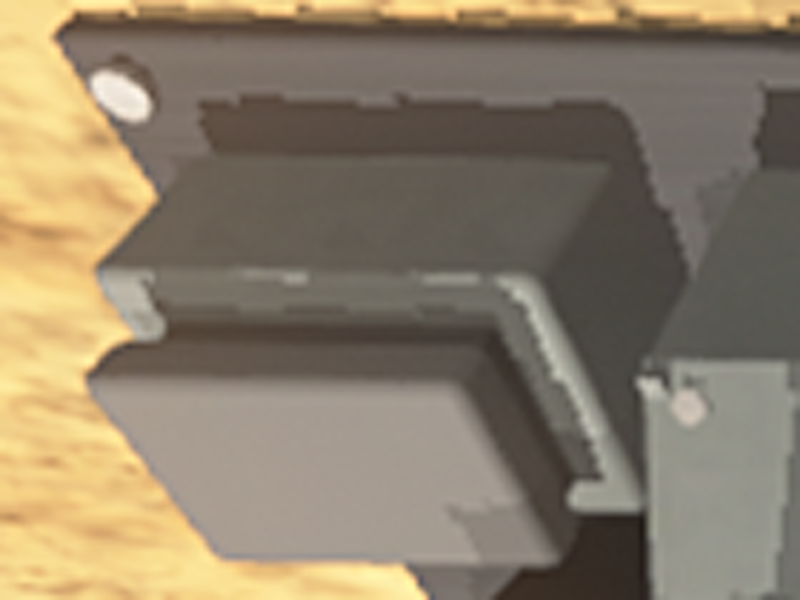

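View pics/k1.png

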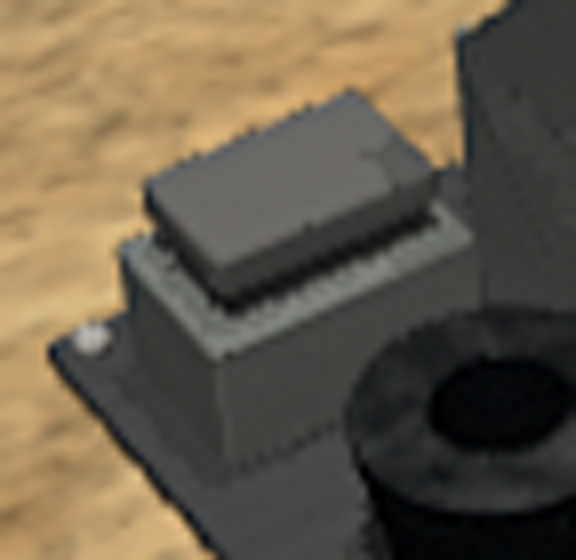

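View pics/k2.png

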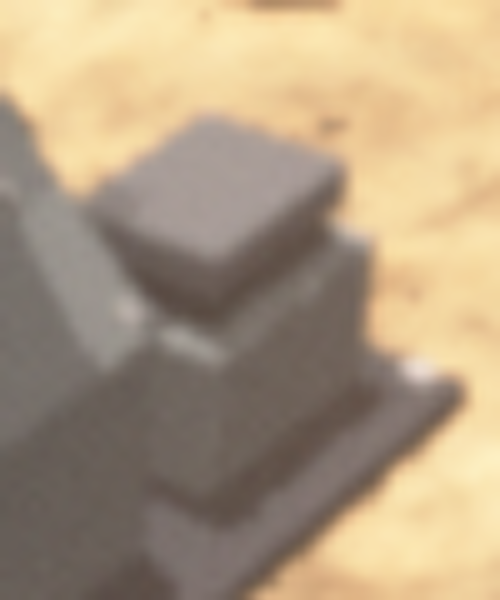

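```bash
python3 - <<'E'
from h import *
import json
from scipy.optimize import least_squares
pose=json.load(open("pics/w1.json"))
fs={"side":(lambda P:proj("side",P),(248,237.5)),"scene":(lambda P:proj("scene",P),(381.2,243.4)),"w1":(lambda P:wproj(P,pose),(108.4,141.9))}
for n,(f,u) in fs.items():
    s=least_squares(lambda a:(f([a[0],a[1],.073])-u).ravel(),[.6,-.07]);print(n,s.x.round(4),s.cost)
s=least_squares(lambda a:np.concatenate([(f(a)-u).ravel() for f,u in fs.values()]),[.6,-.07,.07]);print(s.x.round(4),s.cost)
from pose import S
c,sn=np.cos(S[2]),np.sin(S[2])
d=s.x[:2]-S[:2];print("counter frame",(c*d[0]+sn*d[1]).round(4),(-sn*d[0]+c*d[1]).round(4))
st=least_squares(lambda a:(proj("side",[a[0],a[1],.057])-(205+187/2.7,95+462/2.7)).ravel(),[.6,-.07]);print("stopper top",st.x.round(3))
E
python3 st.py
```

```text
side [ 0.5767 -0.107 ] 0.0
scene [ 0.5675 -0.1   ] 0.0
w1 [ 0.568  -0.1015] 5.2506581851510546e-27
[ 0.5718 -0.1049  0.0689] 0.08593814574563242
counter frame -0.0512 -0.1446
stopper top [ 0.668 -0.092]
t 23.4 q [-0.159  0.739  2.396  2.868  0.813 -1.57 ] tcp [0.388  0.0747 0.2321] tip [0.5201 0.0897 0.1078] f [ 0.63 -0.02 -1.1 ]
tx [0.678 0.078 0.73 ] tz [ 0.726  0.082 -0.683] lean 46.9 az 6.5
```

Emit:
drive_tool --plan '[[[-0.8,-0.1,1,0,0,0],[-0.8,-0.1,1,0,0,0],[0,-0.95,0,0,0,0],[0,-0.95,0,0,0,0],[0,-0.95,0,0,0,0],[0,-0.95,0,0,0,0],[0,-0.95,0,0,0,0],[0,-0.95,0,0,0,0]]]'

```text
time: 24.4
position: [0.3641, -0.0711, 0.2892]
tool_rot: [0.918, 0.053, 0.393, -0.02]
ft_force: [0.6, -1.1, -0.3]
grip_width: 0.0006
```

Emit:
drive_tool --plan '[[[0,-0.95,0,0,0,0],[0,-0.95,0,0,0,0],[0.5,0,0,0,0,0],[0.8,0,0,0,0,0],[0.8,0,0,0,0,0],[0.8,0,0,0,0,0],[0.8,0,0,0,0,0],[0,0,0,0,0,0]]]'

```text
time: 25.4
position: [0.4574, -0.1175, 0.2896]
tool_rot: [0.918, 0.054, 0.393, -0.02]
ft_force: [0.0, -0.4, -0.5]
grip_width: 0.0005
```

```bash
python3 st.py; python3 wr.py w10;python3 - <<'E'
from rig import camera
import cv2
a=camera("side")[:,:,::-1]
cv2.imwrite("pics/sd10.png",cv2.resize(a[120:320,150:400],None,fx=3,fy=3,interpolation=cv2.INTER_CUBIC))
E
```

```text
t 25.4 q [-0.621  0.546  2.143  1.932  0.543 -0.977] tcp [ 0.4574 -0.1175  0.2896] tip [ 0.5884 -0.103   0.1641] f [ 0.01 -0.35 -0.46]
tx [0.685 0.083 0.724] tz [ 0.72  0.08 -0.69] lean 46.4 az 6.3
[ 0.4574 -0.1175  0.2896] [ 0.9176  0.0538  0.3933 -0.0204] [ 0.01 -0.35 -0.46] [-0.62  0.55  2.14  1.93  0.54 -0.98]
```

View pics/w10.png

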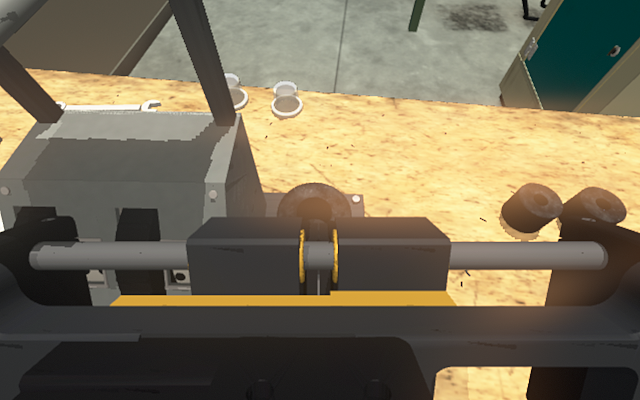

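View pics/sd10.png

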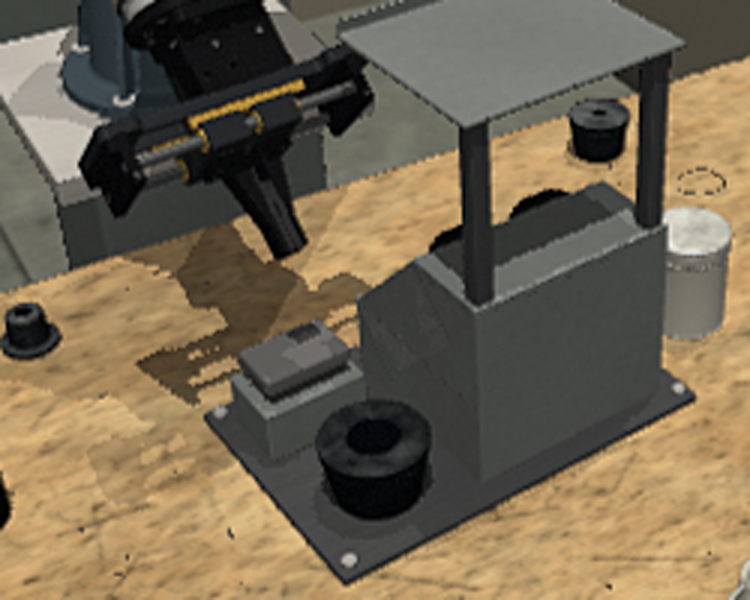

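Emit:
drive_tool --plan '[[[-0.44,-0.08,-0.5,0,0,0],[0,0,-1,0,0,0],[0,0,-1,0,0,0],[0,0,-0.4,0,0,0],[0,0,0,0,0,0]]]'

```text
time: 26.12
position: [0.4441, -0.1193, 0.2155]
tool_rot: [0.919, 0.052, 0.391, -0.022]
ft_force: [0.6, 0.6, -0.3]
grip_width: 0.0004
```

Emit:
drive_tool --plan '[[[0,0,-0.16,0,0,0],[0,0,-0.16,0,0,0],[0,0,0,0,0,0]]]'

```text
time: 26.5
position: [0.4449, -0.1193, 0.2082]
tool_rot: [0.918, 0.052, 0.392, -0.021]
ft_force: [-0.2, 0.8, -0.4]
grip_width: 0.0005
```

```bash
python3 st.py
```

```text
t 26.5 q [-0.645  0.763  2.203  2.245  0.687 -1.383] tcp [ 0.4449 -0.1193  0.2082] tip [ 0.5754 -0.1046  0.0822] f [-0.17  0.76 -0.42]
tx [0.688 0.079 0.722] tz [ 0.717  0.08  -0.692] lean 46.2 az 6.4
```

Emit:
drive_tool --plan '[[[0,0,-0.12,0,0,0],[0,0,-0.12,0,0,0],[0,0,0,0,0,0]]]'

```text
time: 26.88
position: [0.445, -0.1193, 0.2022]
tool_rot: [0.918, 0.052, 0.392, -0.022]
ft_force: [-1.3, 0.1, 4.5]
grip_width: 0.0007
```

Emit:
drive_tool --plan '[[[0,0,-0.12,0,0,0],[0,0,-0.08,0,0,0],[0,0,0,0,0,0]]]'

```text
time: 27.25
position: [0.4449, -0.1192, 0.1977]
tool_rot: [0.918, 0.052, 0.393, -0.022]
ft_force: [-3.1, -0.4, 9.3]
grip_width: 0.0009
```

```bash
python3 st.py
```

```text
t 27.25 q [-0.645  0.793  2.204  2.275  0.71  -1.421] tcp [ 0.4449 -0.1192  0.1977] tip [ 0.5758 -0.1046  0.0721] f [-3.15 -0.45  9.25]
tx [0.686 0.079 0.724] tz [ 0.719  0.08  -0.69 ] lean 46.4 az 6.4
```

Emit:
drive_tool --plan '[[[0,0,-0.06,0,0,0],[0,0,-0.06,0,0,0],[0,0,0,0,0,0],[0,0,0,0,0,0]]]'

```text
time: 27.75
position: [0.4445, -0.119, 0.1965]
tool_rot: [0.917, 0.052, 0.395, -0.021]
ft_force: [-10.1, -1.2, 22.1]
grip_width: 0.0006
```

```bash
python3 st.py;python3 - <<'E'
from rig import camera
import cv2
a=camera("side")[:,:,::-1]
cv2.imwrite("pics/sd11.png",cv2.resize(a[190:290,190:290],None,fx=6,fy=6,interpolation=cv2.INTER_CUBIC))
E
```

```text
t 27.75 q [-0.646  0.798  2.207  2.283  0.719 -1.431] tcp [ 0.4445 -0.119   0.1965] tip [ 0.576  -0.1045  0.0716] f [-10.14  -1.22  22.12]
tx [0.682 0.078 0.727] tz [ 0.723  0.08  -0.687] lean 46.6 az 6.3
```

View pics/sd11.png

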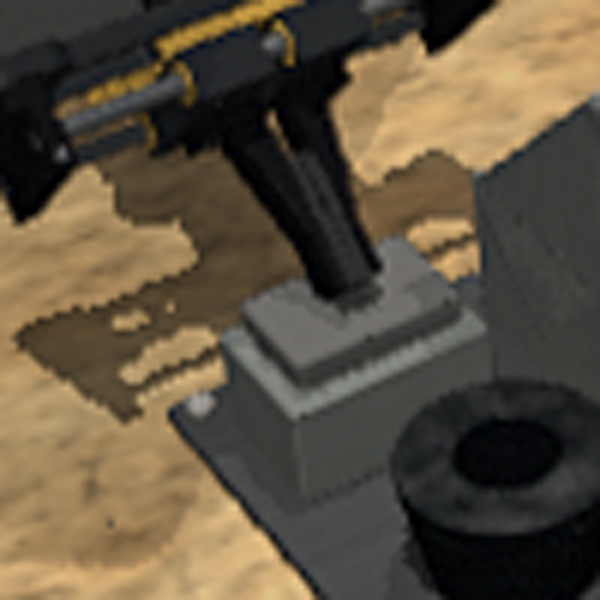

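The fingertip stands on the key, the key has sunk onto its pedestal (22 N, hard stop reached). I'll lift off and retreat, then check.

Emit:
drive_tool --plan '[[[0,0,0.3,0,0,0],[0,0,0.8,0,0,0],[0,0,1,0,0,0],[0,0,1,0,0,0],[-0.8,0,0.5,0,0,0],[-0.9,0,0,0,0,0],[-0.9,0,0,0,0,0],[-0.9,0,0,0,0,0]]]'

```text
time: 28.8
position: [0.3567, -0.1192, 0.2839]
tool_rot: [0.919, 0.053, 0.391, -0.021]
ft_force: [-0.1, 0.0, -0.1]
grip_width: 0.0006
```

Emit:
drive_tool --plan '[[[0,0.8,0,0,0,0],[0,0.9,0,0,0,0],[0,0.9,0,0,0,0],[0,0,0,0,0,0]]]'

```text
time: 29.3
position: [0.3574, -0.0534, 0.2838]
tool_rot: [0.919, 0.053, 0.391, -0.022]
ft_force: [-0.4, 0.5, 0.3]
grip_width: 0.0006
```

```bash
python3 st.py; python3 wr.py w12;python3 - <<'E'
from rig import camera
import cv2
cv2.imwrite("pics/side12.png",camera("side")[:,:,::-1])
E
```

```text
t 29.3 q [-0.645  0.558  2.443  2.273  0.707 -1.422] tcp [ 0.3574 -0.0534  0.2838] tip [ 0.4877 -0.0384  0.1576] f [-0.36  0.46  0.31]
tx [0.689 0.081 0.72 ] tz [ 0.716  0.082 -0.693] lean 46.1 az 6.6
[ 0.3574 -0.0534  0.2838] [ 0.9186  0.0534  0.3909 -0.0222] [-0.36  0.46  0.31] [-0.64  0.56  2.44  2.27  0.71 -1.42]
```

View pics/w12.png

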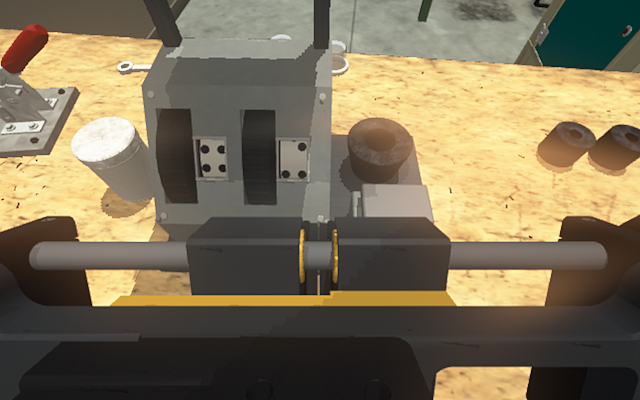

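View pics/side12.png

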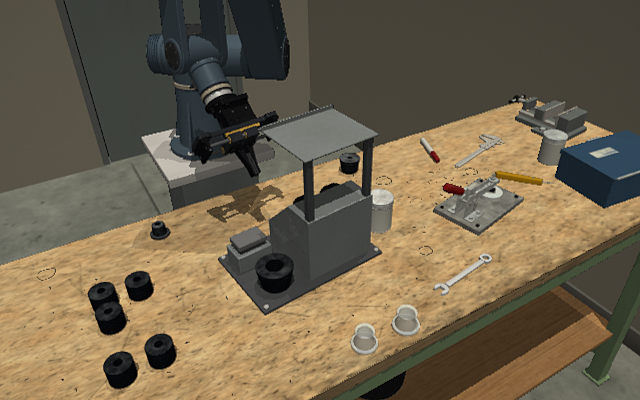

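Key is back up; tin and stopper look unmoved. q3 is at its range end, so I'll ease off that, then make the last check.

Emit:
drive_tool --plan '[[[0.3,-0.2,0.4,0,0,0],[0.3,-0.2,0.4,0,0,0],[0,0,0,0,0,0]]]'

```text
time: 29.78
position: [0.3727, -0.0653, 0.3046]
tool_rot: [0.918, 0.052, 0.393, -0.02]
ft_force: [-0.6, 0.3, -0.1]
grip_width: 0.0005
```

```bash
python3 st.py; python3 wr.py w13; python3 zw.py w12 150 90 340 210; python3 - <<'E'
import cv2,numpy as np
from rig import camera
a=cv2.imread("pics/side0.png").astype(int);b=camera("side")[:,:,::-1].astype(int)
d=np.abs(a-b).max(2)
for n,(x0,y0,x1,y1) in dict(tin=(372,188,396,235),stopper=(254,250,297,295),key=(225,226,272,270)).items():print(n,d[y0:y1,x0:x1].mean().round(2),(d[y0:y1,x0:x1]>40).sum())
E
```

```text
t 29.77 q [-0.645  0.473  2.375  2.122  0.619 -1.227] tcp [ 0.3727 -0.0653  0.3046] tip [ 0.5035 -0.051   0.1788] f [-0.61  0.3  -0.09]
tx [0.686 0.08  0.723] tz [ 0.719  0.078 -0.691] lean 46.3 az 6.2
[ 0.3727 -0.0653  0.3046] [ 0.918   0.0523  0.3925 -0.0203] [-0.61  0.3  -0.09] [-0.65  0.47  2.37  2.12  0.62 -1.23]
tip px [[318. 240.]] k 4.2105263157894735
tin 3.92 0
stopper 2.18 0
key 5.48 0
```

View pics/w12_z.png

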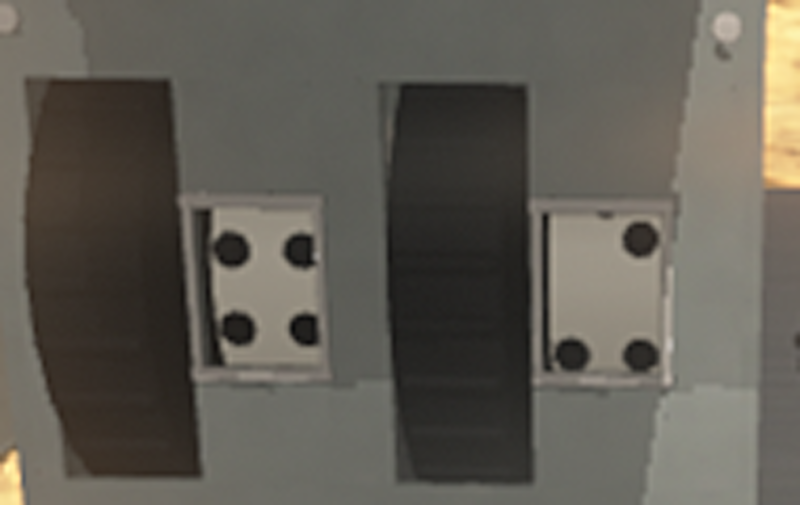

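The left window shows four dots centred (rows at 249 and 328 within an aperture of 209–366). The right wheel is unchanged and all bystanders are in place.

```bash
python3 -c "
from rig import robot
print(robot.hand_in())"
```

```text
the job is handed in; nothing more can be done
None
```

I rolled the left wheel from about 0.91 rad to four dots with three strokes and a short trim. I then pressed the set key to its stop, let it come back up, moved clear and handed in at about 30 s.

**Last checks**
- **Left wheel:** four dots are centred in the window, about 0.02 rad off by the close-up before the key press. The later view shows the same.
- **Right wheel:** its dots are where they were at the start, about 2.6 rad.
- **Set key:** it took 22 N at the bottom, well over the 5.6 N the spring needs. Afterwards the side view matched the starting picture, so it is back up.
- **Tin and stopper:** no change from the first side picture.

**Disagreements and close calls**
- The wheel took 14 N at two points in the strokes, above the suggested 5 to 10 N.
- My fitted pose of the counter and the window edges disagreed by about 2 mm along the slope, so I centred the dots by the window itself.
- While backing away, joint 3 read 2.443 against a listed limit of 2.44. I moved it off straight away, but I can't tell whether the small excess is rounding or a real overrun.

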